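Extension bar out from behind the shelf stock

ROBOT

A 6-joint arm with a two-finger parallel gripper is mounted at the origin on the work surface. World frame = base frame: x ahead of the robot, y to its left, z up, the work surface at z = 0. Lengths are in mm, angles in degrees, forces in N, time in s.
With the tool pointing down it reaches from about 300 to 850 mm from the base axis. Payload 4.2 kg.
Tool frame: the origin (TCP) lies on the centre line of the jaws, within the pads' length; the fingertips stand 11 mm ahead of it and the grasp point (between the pads) lies 8 mm behind it; z points along the fingers, y is the direction in which the jaws open and shut (so a half turn about z gives the same grasp; the last joint's range is limited). The gripper opens to 91 mm and grips with 3 to 60 N. Pads are 32 mm wide; open, the fingers measure 118 mm over their backs; the gripper's body (76 mm by 178 mm) begins 60 mm behind the grasp point.
Start: joints at [68.755, 18.312, 89.639, -0, 72.044, -1.146], TCP at [197.601, 539.996, 224.976] pointing down, gripper open.
Joint ranges: [-177.97, 177.97], [-48.28, 115.42], [12.27, 149.76], [-77.06, 257.06], [2.81, 150.46], [-146.56, 146.56]. Speed limits (degrees/s): [147.25, 147.25, 180, 180, 180, 180].

INTERFACE

Orientations are given as [roll, pitch, yaw] about the fixed x, y, z axes, in that order (R = Rz(yaw) Ry(pitch) Rx(roll)).
In Python, from workcell import env, grab_frame gives the robot as it stands. The module is installed in compiled form; this text tells all that it offers.
- The arm moves only by the tool arm_command, never from a script. Its argument "series" is one flat list of numbers, 6 for each row, row after row: the shift along the world's x, y, z each as a share of 400 mm, from -1 to 1, then the turn, a rotation vector about the world's x, y, z each as a share of 45 degrees, from -1 to 1. A call has 1 to 20 rows; each row shifts and turns the commanded pose from where the row before left it; what a row does not reach is not made up. A row lasts 1/12 s, in which the tool goes at most 41.7 mm and 7.16 degrees, less where a joint would pass 70% of its speed; a pose out of reach is approached as far as the arm can. A call with a number of a shift or a turn outside -1 to 1 is refused whole. A call with a gripper value outside its range is refused whole. "hand" is the opening, from 0 (shut) to 1 (fully open), set as the call begins (left out, the last holds). The fingers move at their own pace and stop on an object; "newtons" is the grip in N (left out, the last holds). Time passes only in rows, so rows that do not move let the fingers close. It gives the time, the measured TCP pose, the force and the opening at its end, in the units of the state.
- env.state(): the state, without advancing time (a new reading comes with each control period).
- grab_frame(name): name is "scene" or "side" or "wrist"; returns a dict with "frame" (400x640x3 uint8, red, green, blue), "intrinsics" (3x3 intrinsics, pixels), "R" (3x3) and "t" (3): a world point X has camera coordinates R X + t; the wrist camera has in their place "tool_from_camera" (4x4, takes a point from camera to tool coordinates, whose origin is the TCP and whose axes are the flange's). Camera axes: x right, y down, z forward; pixel columns grow to the right and rows downward; lengths in mm; the calibration is good to about 2 mm. A picture is of the moment at which its call begins: read the wrist's pose just before it. There is no depth.
- env.job_done(): hands the job in, once; it reports no verdict.
The state is a dict: "time_s": time; "qpos": joint angles; "qvel": joint speeds; "effort": joint torques, N m; "ee_pos": TCP position; "ee_rot": TCP orientation; "force": force on the tool from outside, world axes, zero at the start; "torque": the same for the moment, N m; "gripper_width": finger opening in mm.
Only numpy, scipy, OpenCV 4.12 (cv2) and the standard library are available. Lean on these libraries where they do the work, as an engineer would, in place of code of your own. Each camera call takes 0.05 s, during which the arm holds its last target.

TASK

The chrome extension bar lies at the back of the diamond-plate shelf, behind the valve cap tin, the wooden block and the brush-top can. Stand those three on the black rubber mat, lay the bar in the two open clips of the red socket organizer, then put the tin, the block and the can back on the shelf, each exactly where it stood and the block square with the shelf again. Keep the three upright all the while and leave the two hub rings on the shelf as they lie.

Things in the scene. Friction and masses are not known exactly. Their poses are not given: they have to be found in the camera images.
- shelf_top (a point): Fixed diamond-plate riser shelf, 200 mm deep (x) by 370 mm long (y), top 45 mm above the bench; back lip 15 mm high. Point: centre of the top; x to the back, z up. Tin, block and can stand in a row along y, 78 mm apart, in any order, near x = -36 mm; the bar lies along y near x = +24 mm, some 10 mm behind them: no room for a finger in front of it until they are gone.
- mat: Black ribbed rubber mat fixed on the bench left or right of the shelf, opposite the organizer: 280 mm (x) by 150 mm (y), 4 mm thick; origin at the centre of its underside, z up. Room for the three things in a row along x, 85 mm apart.
- bar_rest (a point): Red steel socket organizer, fixed tray 290 mm (x) by 130 mm. Point: on the axis of a seated bar, midway between two rigid open U clips, 52.5 mm above the bench; x along the bar. Clips: at x = -75 and +75 mm, 12 mm long, 15 mm wide inside, flared to 32 mm wide 13 mm above the axis. Between them 48 mm of air below the bar. Sockets at y = 52 to 79 mm reach 34 mm above the bench; rims 16 mm.
- bar_center (a point): Loose chrome extension bar, 180 g, 250 mm long, round shank 11 mm in diameter; hexagonal socket end at +x, 18 mm across flats, 28 mm long; round 18 mm shoulder and 9.5 mm square drive at -x. Point: middle of its length on its axis, 9 mm above the shelf as it lies; x along the bar. It balances within 15 mm of this point. Either end may go to either clip.
- tin_center (a point): Loose closed grey plastic tin with ribbed screw-top lid: round, 60 mm in diameter (lid 64 mm over the ribs, top 20 mm), 88 mm tall, 100 to 200 g. Point: its centre, 44 mm above its underside; z up. Held in front and behind at half height, the fingertips pass above the bar behind it (bar top 18 mm above the shelf).
- block_center (a point): Plain wooden block standing on end, loose: 46 mm (its x) by 58 mm (its y) by 92 mm tall, about 160 g, its x within 0.1 rad of the shelf's x at the start. This point is its centre, 46 mm above its underside.
- can_center (a point): Bare metal brush-top can, loose, closed: round body 54 mm in diameter and 74 mm tall, tapered shoulder, black screw cap 29 mm in diameter on top, 98 mm tall over all, about 200 g. This point is on its axis, 49 mm above its underside; z up.
- ring_a_center (a point): Hub-centric ring of black plastic, 60 mm outside, 47 mm inside, 10 mm high, lying loose on one end of the shelf. This point is its centre, 5 mm up. To be left alone.
- ring_b_center (a point): Hub-centric ring of aluminium, 60 mm outside, 53 mm inside, 10 mm high, lying loose on one end of the shelf. This point is its centre, 5 mm up. To be left alone.
Things that resemble listed ones, but are neither listed nor needed, are in the scene too. What is shaped like the part that bears can_center but blue is not meant.

How it is judged (in metres and radians):
On the way, in this order (a step that is already met when the one before it is completed fails the run):
1. the tin, the block and the can all stand upright on the mat, let go (x of tin_center in the frame of mat between -0.14 and 0.14 m and y of tin_center in the frame of mat between -0.075 and 0.075 m and z of tin_center in the frame of mat between 0.04 and 0.056 m and angle between each of tin_center, block_center, can_center's own z axis and vertical below 0.12 rad and linear speed of each of tin, block, can below 0.02 m/s and contact force between the fingers and tin below 0.2 N and x of block_center in the frame of mat between -0.14 and 0.14 m and y of block_center in the frame of mat between -0.075 and 0.075 m and z of block_center in the frame of mat between 0.042 and 0.058 m and contact force between the fingers and block below 0.2 N and x of can_center in the frame of mat between -0.14 and 0.14 m and y of can_center in the frame of mat between -0.075 and 0.075 m and z of can_center in the frame of mat between 0.045 and 0.061 m and contact force between the fingers and can below 0.2 N), for 0.2 s.
2. the bar lies in both clips of the organizer, let go (x of bar_center in the frame of bar_rest between -0.022 and 0.022 m and y of bar_center in the frame of bar_rest between -0.006 and 0.006 m and z of bar_center in the frame of bar_rest between -0.006 and 0.006 m and angle between the x axis of bar_center and the x axis of bar_rest, either way round below 0.06 rad and linear speed of bar below 0.02 m/s and contact force between the fingers and bar below 0.2 N), for 0.2 s.
At the end, for the whole second after the job is handed in: The bar rests in both clips (22 mm along it, 6 mm across and in height, 0.06 rad); tin, block and can stand upright (0.12 rad), still and let go, each within 15 mm of where it stood at the start, the block square with the shelf (0.25 rad) (all of step 2 and distance of each of tin_center, block_center, can_center from where it was at the start of the episode below 0.015 m and angle between each of tin_center, block_center, can_center's own z axis and vertical below 0.12 rad and linear speed of each of tin, block, can below 0.02 m/s and contact force between the fingers and tin below 0.2 N and contact force between the fingers and block below 0.2 N and contact force between the fingers and can below 0.2 N and angle between the x axis of block_center and the x axis of shelf_top, either way round below 0.25 rad); the robot touches nothing.
It fails at once if the tin is tipped over (more than 0.6 rad) (angle between tin_center's own z axis and vertical above 0.6 rad).
It fails at once if the block is tipped over (more than 0.6 rad) (angle between block_center's own z axis and vertical above 0.6 rad).
It fails at once if the can is tipped over (more than 0.6 rad) (angle between can_center's own z axis and vertical above 0.6 rad).
It fails at once if a hub ring is shifted by more than 20 mm (distance of any of ring_a_center, ring_b_center from where it was at the start of the episode above 0.02 m).
It also fails if it takes over 141 s, if anything falls off the work surface, if the arm or the gripper's body presses on something with over 40 N, if the wrist force passes 120 N, or if a joint passes its speed limit or range.

## Working session

There is one attempt and no reset: what is moved stays moved. The work goes in short steps, Python scripts to look and compute and a tool call to move; the robot and the scene stay as the last step left them, time stands still between calls to the robot, and variables do not carry over. Pictures are saved under pics/ and viewed, and the job is handed in when it is done.

Besides the shell and the picture viewer there is one more tool, called after "Request:" as a command line: name --argument value ..., lists and objects as JSON in quotes. arm_command: Moves the arm, as the interface text tells. Shift numbers are shares of 400 mm and turn numbers shares of 45 degrees, none past 1 either way. Its arguments: {"type":"object","properties":{"series":{"type":"array"},"hand":{"type":"number"},"newtons":{"type":"number"}},"required":["series"]}

```bash
mkdir -p pics
cat > h.py <<'E'
import numpy as np, cv2
from workcell import env, grab_frame
def snap(name,fn,show=True):
    s=env.state(); f=grab_frame(name); cv2.imwrite('pics/'+fn+'.png',f['frame'][:,:,::-1])
    np.savez('pics/'+fn+'.npz',s_pos=s['ee_pos'],s_rot=s['ee_rot'],**{k:np.array(v) for k,v in f.items() if k!='frame'})
    return f
E
python3 - <<'E'
from h import *
print(env.state())
for n in ['scene','side','wrist']:
    f=snap(n,n+'0'); print(n,{k:np.round(v,4).tolist() for k,v in f.items() if k!='frame'})
E
```

```text
{'time_s': 0.0, 'qpos': array([ 6.87557150e+01,  1.83523563e+01,  8.97072019e+01,  6.98291945e-05,
        7.20427628e+01, -1.14528174e+00]), 'qvel': array([-0.00920853,  0.16690262,  0.01738015, -0.04728005, -0.06494359,
        0.03487198]), 'effort': array([ 2.15116620e-04, -4.12457085e+01, -2.31976193e+01,  7.27239694e-02,
        4.55900794e-02, -1.36270455e-04]), 'ee_pos': array([197.41163259, 539.53184872, 224.10769556]), 'ee_rot': array([-1.79897701e+02, -2.11152546e-03,  1.59900973e+02]), 'force': array([ 0.57721073,  0.6171351 , -0.16287326]), 'torque': array([-0.06178138,  0.03542911,  0.02203913]), 'gripper_width': 91.10123103074113}
scene {'intrinsics': [[460.3471, 0.0, 318.4668], [0.0, 460.3471, 198.9212], [0.0, 0.0, 1.0]], 'R': [[-0.134, 0.9909, -0.011], [0.8119, 0.1034, -0.5746], [-0.5683, -0.0859, -0.8184]], 't': [90.2228, -420.1954, 1379.0141]}
side {'intrinsics': [[469.9527, 0.0, 316.9609], [0.0, 469.9527, 203.8303], [0.0, 0.0, 1.0]], 'R': [[0.9943, -0.1058, -0.0138], [-0.0734, -0.5849, -0.8078], [0.0774, 0.8042, -0.5893]], 't': [-565.0021, 98.4625, 1184.4679]}
wrist {'intrinsics': [[307.7019, 0.0, 319.8791], [0.0, 307.7019, 204.6213], [0.0, 0.0, 1.0]], 'tool_from_camera': [[-0.0, -0.9725, -0.2328, 66.1585], [1.0, -0.0, -0.0002, -0.8863], [0.0002, -0.2328, 0.9725, -160.4214], [0.0, 0.0, 0.0, 1.0]]}
```

View pics/scene0.png

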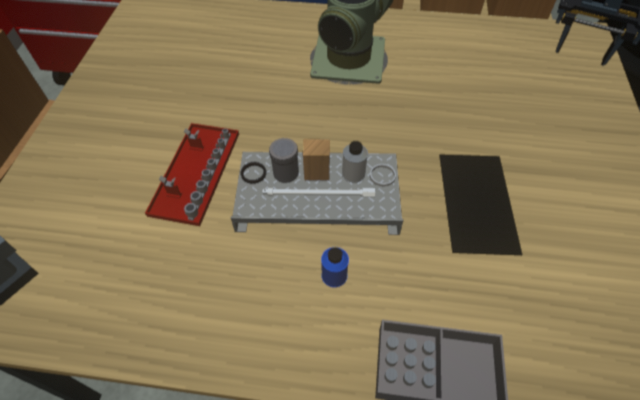

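View pics/side0.png

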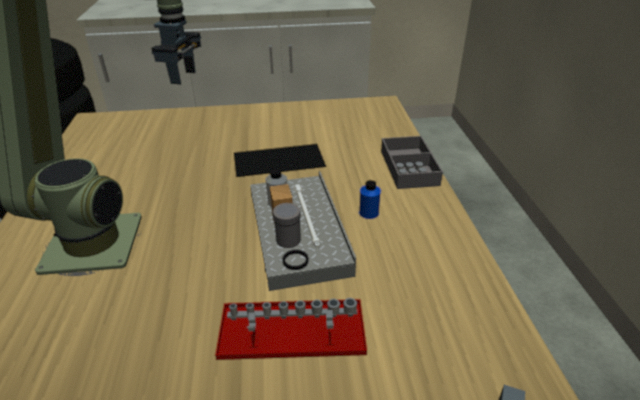

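View pics/wrist0.png

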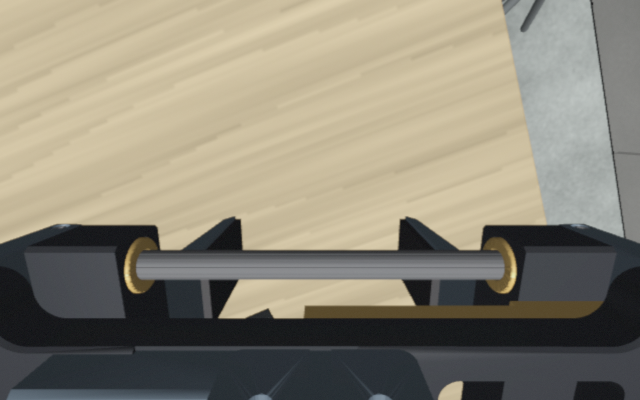

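Run:
```python
import cv2
def crop(fn,x0,y0,x1,y1,k,out):
    im=cv2.imread(f'pics/{fn}.png')[y0:y1,x0:x1]
    im=cv2.resize(im,None,fx=k,fy=k,interpolation=cv2.INTER_CUBIC)
    for x in range((x0+19)//20*20,x1,20): cv2.putText(im,str(x),((x-x0)*k,8),0,.3,(0,0,255)); cv2.line(im,((x-x0)*k,10),((x-x0)*k,15),(0,0,255))
    for y in range((y0+19)//20*20,y1,20): cv2.putText(im,str(y),(0,(y-y0)*k),0,.3,(0,0,255))
    cv2.imwrite(f'pics/{out}.png',im)
crop('scene0',225,130,415,240,4,'c1')
crop('scene0',140,115,245,230,5,'c2')
crop('side0',240,160,360,290,4,'c3')
crop('side0',210,290,375,365,4,'c4')
crop('side0',225,140,335,180,6,'c5')
crop('scene0',430,145,530,260,5,'c6')
```

```text
(no output)
```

View pics/c1.png

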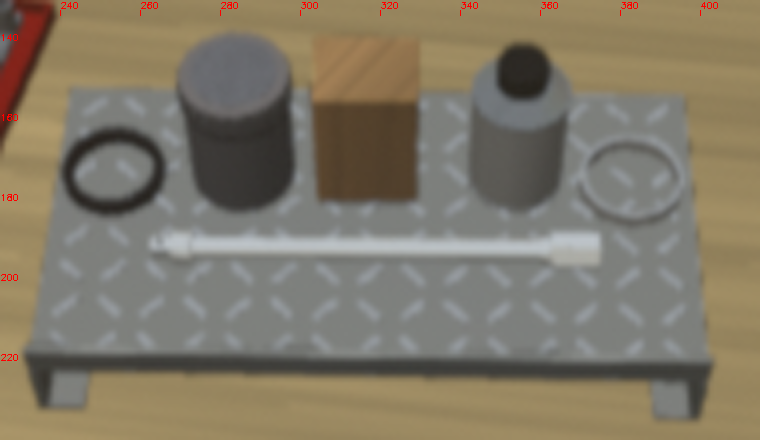

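View pics/c2.png

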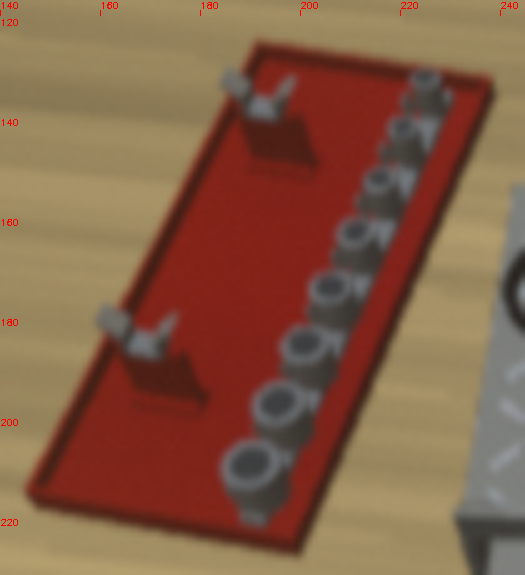

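View pics/c3.png

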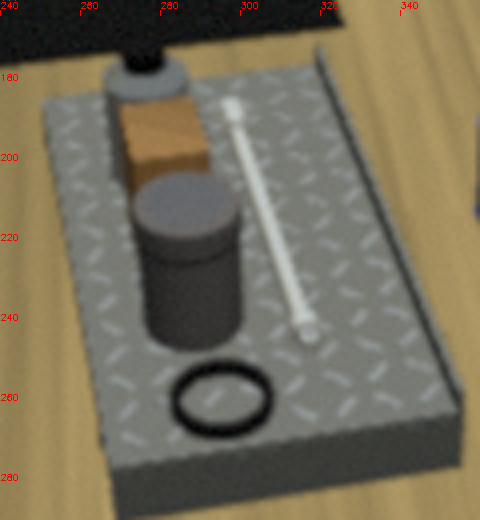

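View pics/c4.png

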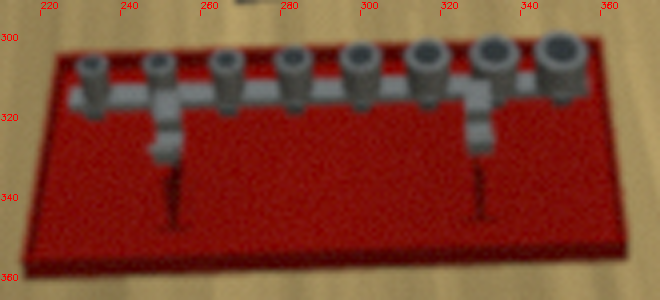

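View pics/c6.png

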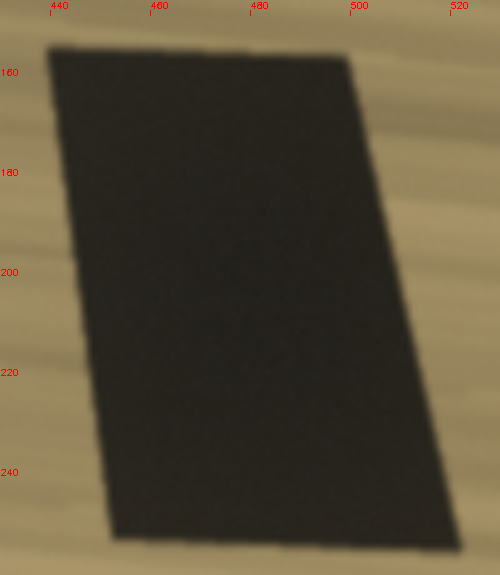

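```bash
cat > geo.py <<'E'
import numpy as np, cv2
from scipy.optimize import least_squares
def cam(fn):
    d=np.load(f'pics/{fn}.npz',allow_pickle=True); K=d['intrinsics']
    if 'R' in d: return K,d['R'],d['t']
    from scipy.spatial.transform import Rotation as Ro
    Rt=Ro.from_euler('xyz',d['s_rot'],degrees=True).as_matrix(); M=d['tool_from_camera']
    R=Rt@M[:3,:3]; p=d['s_pos']+Rt@M[:3,3]
    return K,R.T,-R.T@p
def proj(c,X):
    K,R,t=c; Y=np.atleast_2d(X)@R.T+t; Y=Y@K.T; return Y[:,:2]/Y[:,2:]
def ray(c,uv,z):
    K,R,t=c; uv=np.atleast_2d(uv).astype(float); d=np.c_[uv,np.ones(len(uv))]@np.linalg.inv(K).T@R; o=-R.T@t
    return o+d*((z-o[2])/d[:,2])[:,None]
def T(p,L):
    c,s=np.cos(p[2]),np.sin(p[2]); L=np.atleast_2d(np.array(L,float))
    return np.c_[p[0]+c*L[:,0]-s*L[:,1],p[1]+s*L[:,0]+c*L[:,1],L[:,2]]
def fit(obs,p0):  # obs list of (cam,local pts,uv)
    f=lambda p: np.concatenate([(proj(c,T(p,L))-np.array(uv)).ravel() for c,L,uv in obs])
    r=least_squares(f,p0,x_scale=[100,100,.1]); return r.x,r.fun
E
python3 - <<'E'
from geo import *
S=cam('scene0');D=cam('side0')
print('cam centres',-S[1].T@S[2],-D[1].T@D[2])
p,r=fit([(S,[[-100,-185,45],[-100,185,45],[100,-185,60],[100,185,60]],[(242,152),(395.7,153.7),(231.5,218),(403,220.5)]),
 (D,[[-100,-185,45],[-100,185,45],[100,-185,60],[100,185,60]],[(268,276.7),(251,185),(355,260),(319.8,171.5)])],[500,0,0])
print('shelf',p,r.round(1))
q,r=fit([(S,[[-140,-75,4],[-140,75,4],[140,-75,4],[140,75,4]],[(439.5,154.8),(499.3,156.2),(452.3,253),(522,255.5)])],[500,300,0]);print('mat',q,r.round(1))
print('bar S',ray(S,[(262.5,190.7),(375,192.2)],54),'D',ray(D,[(317.7,243.7),(297.7,185.7)],54))
print('tin',ray(S,(283.7,148.7),133),ray(D,(286.5,210.7),133))
print('block',ray(S,[(303,139.6),(329.5,139.6),(329.5,155.5),(303,155.5)],137),ray(D,[(270,187),(287.5,184.5),(292,199),(273.5,201.5)],137))
print('can',ray(S,(355.7,146),143))
# organizer rims: base outline z~0..16
print('org S z16',ray(S,[(191.5,124.3),(239,131.5),(147,213),(200,224)],16))
print('org D z16',ray(D,[(224.5,303.5),(360,300),(216,355.5),(366,351)],16))
E
```

```text
cam centres [1136.86496869   72.46323588  888.07169081] [ 477.30328007 -954.71694109  769.7944496 ]
shelf [ 5.16106508e+02 -2.35619635e+01  1.07022188e-01] [-0.  -0.3 -0.1  0.  -2.  -0.  -0.   0.4 -1.3  0.  -1.1 -0.8  1.1 -2.6
  0.1 -0.7]
mat [4.82331823e+02 3.47869749e+02 8.43666581e-02] [-0.5 -0.5  0.3 -0.1 -0.3  0.1  0.5  0.3]
bar S [[ 551.22280146 -142.77456092   54.        ]
 [ 523.57160544  107.73476359   54.        ]] D [[ 556.46434195 -133.90804716   54.        ]
 [ 528.01360143  112.15437117   54.        ]]
tin [[489.96138875 -99.57882508 133.        ]] [[ 489.92879362 -103.35659247  133.        ]]
block [[462.08851504 -61.29573557 137.        ]
 [454.88152698  -3.64191773 137.        ]
 [500.13916084   1.84292865 137.        ]
 [507.19626711 -54.30828769 137.        ]] [[455.44945026  -8.72796849 137.        ]
 [497.9428582   -3.2242122  137.        ]
 [504.96352673 -65.09091424 137.        ]
 [461.95449853 -69.66938948 137.        ]]
can [[471.68879925  55.04066691 143.        ]]
org S z16 [[ 336.37885325 -381.49264924   16.        ]
 [ 346.09958764 -251.53454752   16.        ]
 [ 619.47198058 -401.18578752   16.        ]
 [ 632.72684022 -272.77142782   16.        ]]
org D z16 [[ 344.26081446 -257.59442363   16.        ]
 [ 630.33363448 -281.78498452   16.        ]
 [ 335.02689993 -386.83739481   16.        ]
 [ 618.62472259 -409.756925     16.        ]]
```

Request:
arm_command --series '[0.04, -0.09, 0.013, 0, 0, -0.079, 0.04, -0.09, 0.013, 0, 0, -0.079, 0.04, -0.09, 0.013, 0, 0, -0.079, 0.04, -0.09, 0.013, 0, 0, -0.079, 0.04, -0.09, 0.013, 0, 0, -0.079, 0.04, -0.09, 0.013, 0, 0, -0.079, 0.04, -0.09, 0.013, 0, 0, -0.079, 0.04, -0.09, 0.013, 0, 0, -0.079, 0.04, -0.09, 0.013, 0, 0, -0.079, 0.04, -0.09, 0.013, 0, 0, -0.079, 0.04, -0.09, 0.013, 0, 0, -0.079, 0.04, -0.09, 0.013, 0, 0, -0.079, 0.04, -0.09, 0.013, 0, 0, -0.079, 0.04, -0.09, 0.013, 0, 0, -0.079, 0.04, -0.09, 0.013, 0, 0, -0.079, 0.04, -0.09, 0.013, 0, 0, -0.079, 0.04, -0.09, 0.013, 0, 0, -0.079, 0.04, -0.09, 0.013, 0, 0, -0.079, 0, 0, 0, 0, 0, 0, 0, 0, 0, 0, 0, 0]' --hand 1

```text
time_s: 1.82
ee_pos: [485.9, -109.5, 317.9]
ee_rot: [-179.9, -0.0, 95.7]
force: [-0.6, -0.3, 0.1]
gripper_width: 91.1
```

Run:
```python
from h import *
s=env.state();print(s['time_s'],s['ee_pos'],s['ee_rot'],s['qpos'],s['force'])
snap('wrist','w1')
```

```text
1.8167 [ 485.87175843 -109.54146245  317.93087771] [-1.79940027e+02 -3.82186476e-02  9.57331400e+01] [-1.40383674e+01  8.63495252e+00  8.93383717e+01  1.58288443e-02
  8.20960421e+01 -1.97737136e+01] [-0.55224082 -0.25131747  0.05384485]
```

View pics/w1.png

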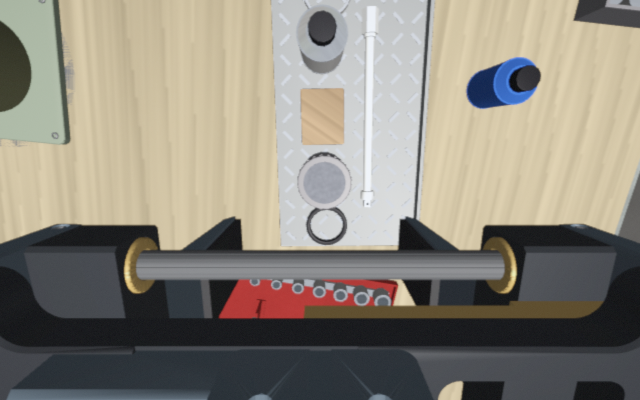

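```bash
cat > crop.py <<'E'
import cv2
def crop(fn,x0,y0,x1,y1,k,out):
    im=cv2.imread(f'pics/{fn}.png')[y0:y1,x0:x1]
    im=cv2.resize(im,None,fx=k,fy=k,interpolation=cv2.INTER_CUBIC)
    for x in range((x0+19)//20*20,x1,20): cv2.putText(im,str(x),((x-x0)*k,8),0,.3,(0,0,255)); cv2.line(im,((x-x0)*k,10),((x-x0)*k,15),(0,0,255))
    for y in range((y0+19)//20*20,y1,20): cv2.putText(im,str(y),(0,(y-y0)*k),0,.3,(0,0,255))
    cv2.imwrite(f'pics/{out}.png',im)
E
python3 - <<'E'
from crop import *
crop('w1',260,0,450,125,4,'w1a')
crop('w1',260,125,450,250,4,'w1b')
E
```

```text
(no output)
```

View pics/w1a.png

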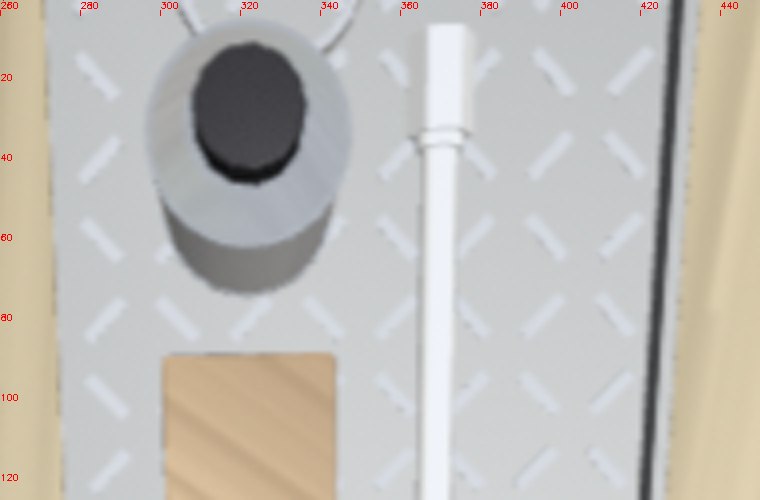

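View pics/w1b.png

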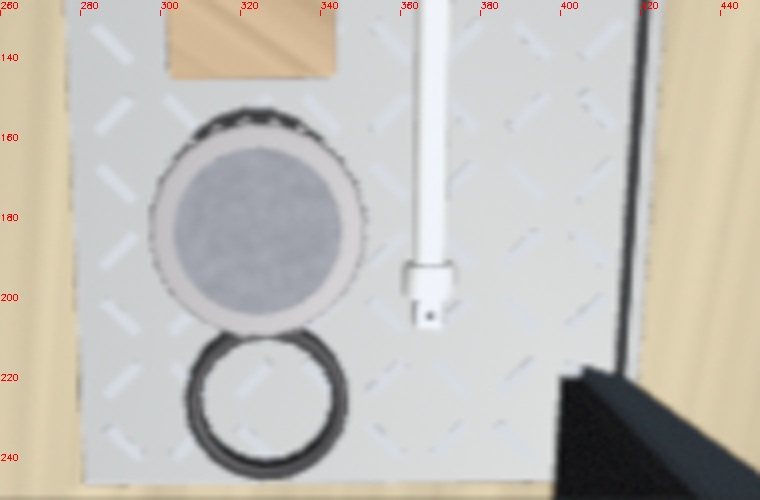

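Run:
```python
from geo import *
W=cam('w1')
print('tin',ray(W,(324.5,182.5),133))
b=ray(W,[(300.7,88.5),(344,88),(343.7,144),(302,144.5)],137);print('block',b,b.mean(0),np.linalg.norm(np.diff(b,axis=0),axis=1))
print('can',ray(W,(322.3,26.5),143),ray(W,(322.2,33.2),119))
print('bar',ray(W,[(372.4,6.3),(370,50),(368,150),(367.2,207)],54))
print('ring',ray(W,(326.5,225),55)); print('shelf',ray(W,[(271,0),(280.5,246),(420,125)],45))
```

```text
tin [[ 488.73485599 -101.25559456  133.        ]]
block [[453.56037949  -4.20245396 137.        ]
 [498.58409925   0.80412648 137.        ]
 [505.04398474 -56.34908179 137.        ]
 [459.88827815 -61.42058259 137.        ]] [479.26918541 -30.29199797 137.        ] [45.30122723 57.51712212 45.43960782]
can [[470.2377132   54.55756426 143.        ]] [[470.20842219  55.31190659 119.        ]]
bar [[ 527.06993321  109.47651635   54.        ]
 [ 530.91346384   60.33157186   54.        ]
 [ 545.37525502  -63.69401824   54.        ]
 [ 555.10567153 -142.97444343   54.        ]]
ring [[ 500.33514193 -175.02576873   55.        ]]
shelf [[ 401.04805853  107.11511311   45.        ]
 [ 435.80770837 -217.63958441   45.        ]
 [ 612.74848178  -23.67630857   45.        ]]
```

Request:
arm_command --series '[-0.004, 0.041, -0.03, 0, 0, 0, -0.004, 0.041, -0.03, 0, 0, 0, -0.004, 0.041, -0.03, 0, 0, 0, -0.004, 0.041, -0.03, 0, 0, 0, -0.004, 0.041, -0.03, 0, 0, 0, -0.004, 0.041, -0.03, 0, 0, 0, -0.004, 0.041, -0.03, 0, 0, 0, -0.004, 0.041, -0.03, 0, 0, 0, -0.004, 0.041, -0.03, 0, 0, 0, -0.004, 0.041, -0.03, 0, 0, 0, 0, 0, -0.036, 0, 0, 0, 0, 0, -0.036, 0, 0, 0, 0, 0, -0.036, 0, 0, 0, 0, 0, -0.036, 0, 0, 0, 0, 0, -0.036, 0, 0, 0, 0, 0, -0.036, 0, 0, 0, 0, 0, -0.036, 0, 0, 0, 0, 0, -0.036, 0, 0, 0, 0, 0, 0, 0, 0, 0, 0, 0, 0, 0, 0, 0]'

```text
time_s: 3.53
ee_pos: [468.3, 57.0, 83.2]
ee_rot: [-179.9, -0.0, 96.0]
force: [0.1, 0.3, 0.2]
gripper_width: 91.3
```

Run:
```python
from h import *
snap('wrist','w2');snap('scene','s2');snap('side','d2')
from crop import *
crop('w2',180,0,470,250,2,'w2a');crop('s2',225,60,415,240,4,'s2a')
```

```text
(no output)
```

View pics/w2a.png

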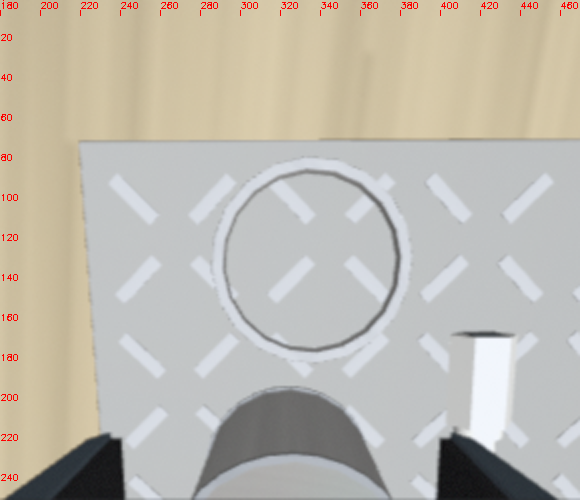

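View pics/s2a.png

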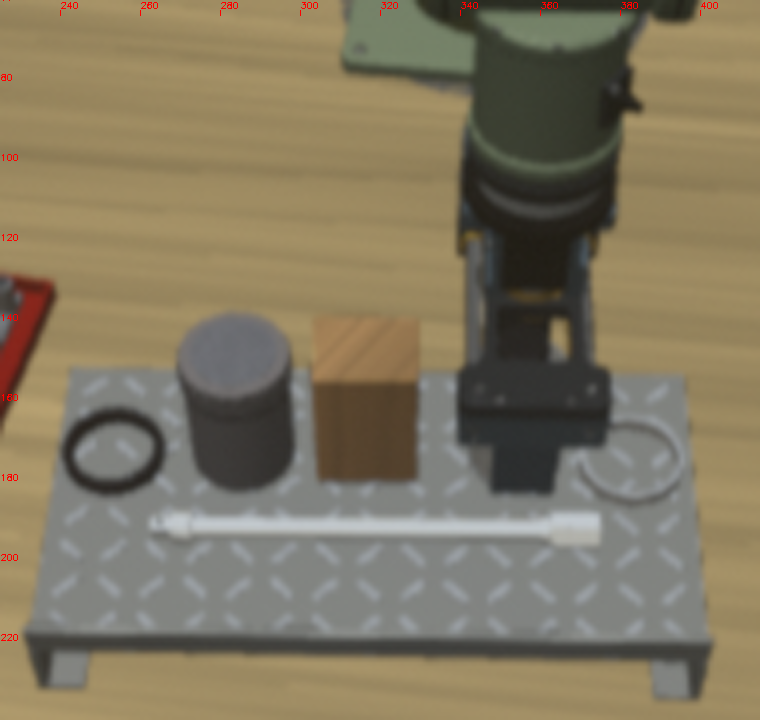

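Request:
arm_command --series '[0, 0, 0, 0, 0, 0, 0, 0, 0, 0, 0, 0, 0, 0, 0, 0, 0, 0, 0, 0, 0, 0, 0, 0, 0, 0, 0, 0, 0, 0, 0, 0, 0, 0, 0, 0, 0, 0, 0, 0, 0, 0, 0, 0, 0, 0, 0, 0]' --hand 0 --newtons 20

```text
time_s: 4.35
ee_pos: [469.8, 56.0, 83.4]
ee_rot: [180.0, 0.0, 95.9]
force: [0.1, -0.3, -0.6]
gripper_width: 53.4
```

Run:
```python
from h import *
s=env.state();print(s['time_s'],s['ee_pos'],s['ee_rot'],s['force'],s['gripper_width'])
```

```text
4.35 [469.83740904  55.97089443  83.44177293] [1.79970594e+02 2.69333504e-03 9.59090340e+01] [ 0.13534349 -0.33834082 -0.62787574] 53.39544692493016
```

Request:
arm_command --series '[0, 0, 0.02, 0, 0, 0, 0, 0, 0.045, 0, 0, 0, 0, 0, 0.045, 0, 0, 0, 0, 0, 0.045, 0, 0, 0, 0, 0, 0.045, 0, 0, 0, -0.015, 0.0535, 0, 0, 0, 0, -0.015, 0.0535, 0, 0, 0, 0, -0.015, 0.0535, 0, 0, 0, 0, -0.015, 0.0535, 0, 0, 0, 0, -0.015, 0.0535, 0, 0, 0, 0, -0.015, 0.0535, 0, 0, 0, 0, -0.015, 0.0535, 0, 0, 0, 0, -0.015, 0.0535, 0, 0, 0, 0, -0.015, 0.0535, 0, 0, 0, 0, -0.015, 0.0535, 0, 0, 0, 0, -0.015, 0.0535, 0, 0, 0, 0, -0.015, 0.0535, 0, 0, 0, 0, 0, 0, 0, 0, 0, 0]'

```text
time_s: 5.85
ee_pos: [396.7, 315.9, 163.6]
ee_rot: [-180.0, -0.1, 96.1]
force: [0.6, 0.2, -1.4]
gripper_width: 53.6
```

Request:
arm_command --series '[0, 0, -0.05, 0, 0, 0, 0, 0, -0.05, 0, 0, 0, 0, 0, -0.05, 0, 0, 0, 0, 0, -0.05, 0, 0, 0, 0, 0, -0.05, 0, 0, 0, 0, 0, -0.03, 0, 0, 0, 0, 0, -0.021, 0, 0, 0, 0, 0, 0, 0, 0, 0, 0, 0, 0, 0, 0, 0, 0, 0, 0, 0, 0, 0]'

```text
time_s: 6.68
ee_pos: [398.0, 312.9, 43.5]
ee_rot: [179.9, -0.0, 95.9]
force: [0.3, 0.4, -1.6]
gripper_width: 54.0
```

Run:
```python
from h import *
s=env.state();print(s['time_s'],s['ee_pos'],s['ee_rot'],s['force'],s['gripper_width'])
snap('scene','s3')
from crop import *
crop('s3',430,90,560,270,4,'s3a')
```

```text
6.6833 [398.0151594  312.88350095  43.49151797] [ 1.79946373e+02 -2.47026253e-02  9.59035587e+01] [ 0.32514614  0.42470525 -1.58187677] 53.95224012158543
```

View pics/s3a.png

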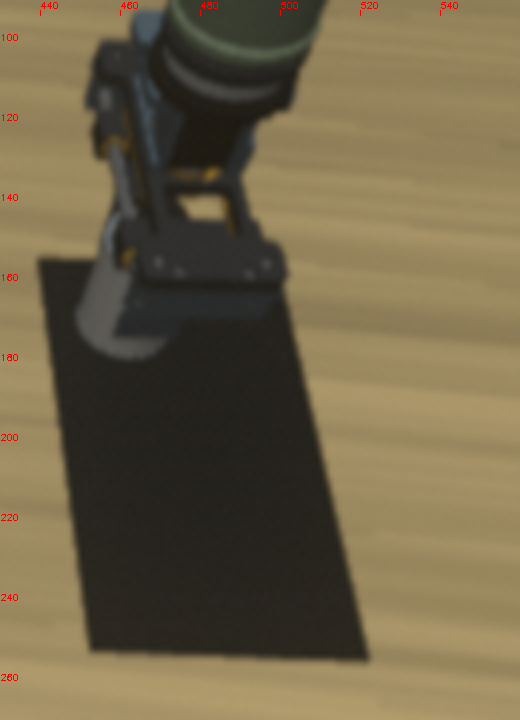

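Request:
arm_command --series '[0, 0, -0.001, 0, 0, 0, 0, 0, 0, 0, 0, 0, 0, 0, 0, 0, 0, 0, 0, 0, 0, 0, 0, 0, 0, 0, 0, 0, 0, 0, 0, 0, 0, 0, 0, 0, 0, 0, 0.026, 0, 0, 0, 0, 0, 0.05, 0, 0, 0, 0, 0, 0.05, 0, 0, 0, 0, 0, 0.1, 0, 0, 0, 0, 0, 0.1, 0, 0, 0, 0, 0, 0, 0, 0, 0]' --hand 1

```text
time_s: 7.73
ee_pos: [401.3, 315.7, 180.5]
ee_rot: [179.2, -0.5, 95.9]
force: [0.8, 1.8, 0.6]
gripper_width: 91.3
```

Run:
```python
from h import *
s=env.state();print(s['time_s'],s['ee_pos'],s['ee_rot'],s['force'],s['gripper_width'])
snap('scene','s4');snap('side','d4')
from crop import *
crop('s4',430,90,560,270,4,'s4a');
```

```text
7.7333 [401.29710722 315.65367778 180.46754302] [179.24701263  -0.45621497  95.91306489] [0.76286469 1.75944302 0.55322055] 91.26740032452766
```

View pics/s4a.png

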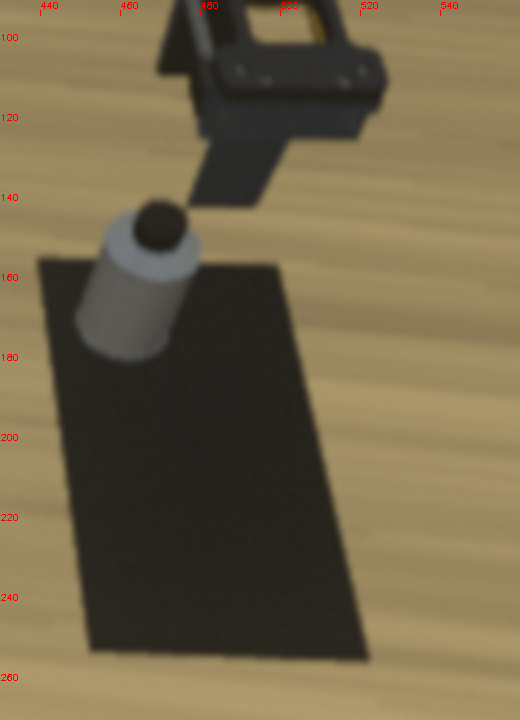

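Request:
arm_command --series '[0.017, -0.0715, 0, 0, 0, 0, 0.017, -0.0715, 0, 0, 0, 0, 0.017, -0.0715, 0, 0, 0, 0, 0.017, -0.0715, 0, 0, 0, 0, 0.017, -0.0715, 0, 0, 0, 0, 0.017, -0.0715, 0, 0, 0, 0, 0.017, -0.0715, 0, 0, 0, 0, 0.017, -0.0715, 0, 0, 0, 0, 0.017, -0.0715, 0, 0, 0, 0, 0.017, -0.0715, 0, 0, 0, 0, 0.017, -0.0715, 0, 0, 0, 0, 0.017, -0.0715, 0, 0, 0, 0, 0, 0, 0, 0, 0, 0, 0, 0, 0, 0, 0, 0, 0, 0, -0.045, 0, 0, 0, 0, 0, -0.045, 0, 0, 0, 0, 0, -0.045, 0, 0, 0, 0, 0, -0.045, 0, 0, 0, 0, 0, -0.043, 0, 0, 0, 0, 0, 0, 0, 0, 0]'

```text
time_s: 9.5
ee_pos: [475.6, -28.8, 80.2]
ee_rot: [-179.5, -0.1, 96.0]
force: [-0.9, -0.5, 0.1]
gripper_width: 91.3
```

Run:
```python
from h import *
snap('wrist','w5');snap('scene','s5')
from crop import *
crop('w5',180,100,470,250,2,'w5a');crop('s5',225,100,415,240,4,'s5a')
```

```text
(no output)
```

View pics/w5a.png

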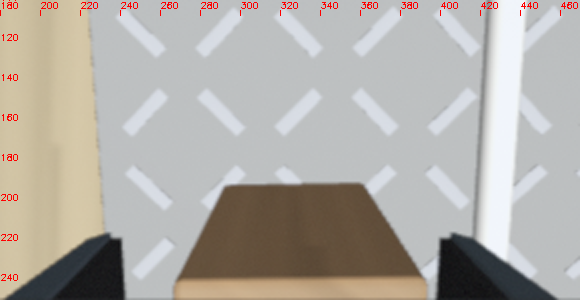

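View pics/s5a.png

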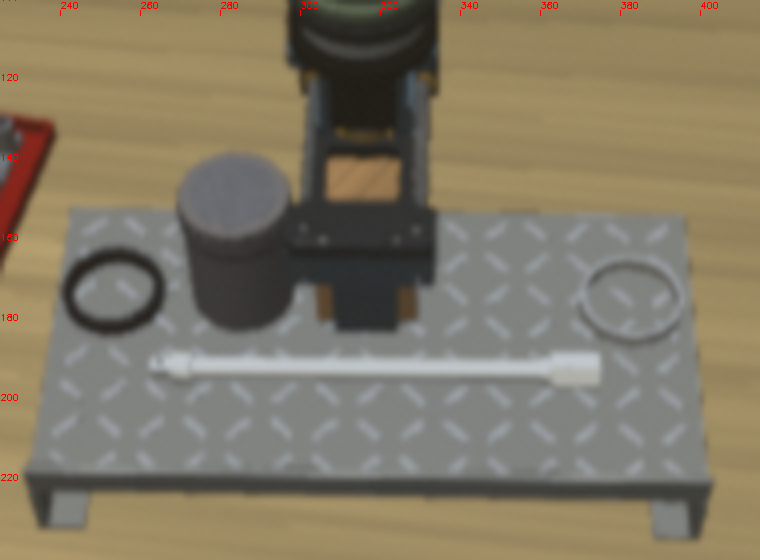

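Request:
arm_command --series '[0, 0, 0, 0, 0, 0, 0, 0, 0, 0, 0, 0, 0, 0, 0, 0, 0, 0, 0, 0, 0, 0, 0, 0, 0, 0, 0, 0, 0, 0, 0, 0, 0, 0, 0, 0, 0, 0, 0, 0, 0, 0, 0, 0, 0, 0, 0, 0, 0, 0, 0, 0, 0, 0]' --hand 0

```text
time_s: 10.35
ee_pos: [479.4, -30.5, 83.9]
ee_rot: [180.0, 0.0, 95.9]
force: [0.6, 0.4, 0.5]
gripper_width: 45.6
```

Request:
arm_command --series '[0, 0, 0.02, 0, 0, 0, 0, 0, 0.045, 0, 0, 0, 0, 0, 0.045, 0, 0, 0, 0, 0, 0.045, 0, 0, 0, 0, 0, 0.045, 0, 0, 0, 0, 0.03, 0, 0, 0, 0, 0, 0.075, 0, 0, 0, 0, 0, 0.075, 0, 0, 0, 0, 0, 0.075, 0, 0, 0, 0, 0, 0.075, 0, 0, 0, 0, 0, 0.075, 0, 0, 0, 0, 0, 0.075, 0, 0, 0, 0, 0, 0.075, 0, 0, 0, 0, 0, 0.075, 0, 0, 0, 0, 0, 0.075, 0, 0, 0, 0, 0, 0.075, 0, 0, 0, 0, 0, 0.075, 0, 0, 0, 0, 0, 0.075, 0, 0, 0, 0, 0.002, 0.075, 0, 0, 0, 0, 0, 0.05, 0, 0, 0, 0]'

```text
time_s: 12.02
ee_pos: [478.6, 394.7, 162.4]
ee_rot: [-179.9, -0.0, 96.0]
force: [0.3, 0.9, -2.1]
gripper_width: 45.9
```

Request:
arm_command --series '[0, 0.033, 0, 0, 0, 0, 0, 0, 0, 0, 0, 0, 0, 0, -0.05, 0, 0, 0, 0, 0, -0.05, 0, 0, 0, 0, 0, -0.05, 0, 0, 0, 0, 0, -0.05, 0, 0, 0, 0, 0, -0.05, 0, 0, 0, 0, 0, -0.03, 0, 0, 0, 0, 0, -0.0215, 0, 0, 0, 0, 0, 0, 0, 0, 0, 0, 0, 0, 0, 0, 0, 0, 0, 0, 0, 0, 0]'

```text
time_s: 13.02
ee_pos: [480.4, 404.8, 43.8]
ee_rot: [179.9, -0.0, 95.9]
force: [0.5, -0.2, -1.9]
gripper_width: 45.9
```

Run:
```python
from h import *
s=env.state();print(s['time_s'],s['ee_pos'],s['ee_rot'],s['force'],s['gripper_width'])
snap('scene','s6');snap('side','d6')
from crop import *
crop('s6',430,90,560,270,4,'s6a');
```

```text
13.0167 [480.40906864 404.83917622  43.7670995 ] [ 1.79938926e+02 -3.22715005e-02  9.58955885e+01] [ 0.53607668 -0.18133316 -1.87365194] 45.91182827657568
```

View pics/s6a.png

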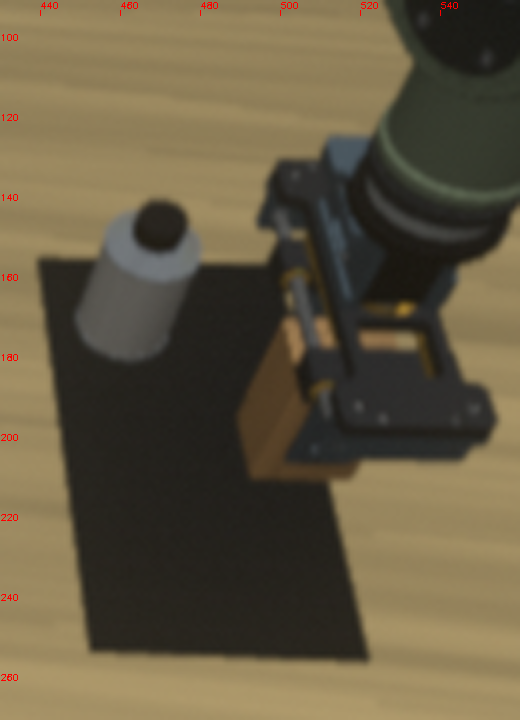

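Request:
arm_command --series '[0, -0.01, 0.015, 0, 0, 0, 0, -0.03, 0, 0, 0, 0, 0, -0.03, 0, 0, 0, 0, 0, -0.005, 0, 0, 0, 0, 0, 0, -0.01, 0, 0, 0, 0, 0, -0.006, 0, 0, 0, 0, 0, 0, 0, 0, 0, 0, 0, 0, 0, 0, 0, 0, 0, 0, 0, 0, 0]'

```text
time_s: 13.87
ee_pos: [480.0, 375.1, 42.6]
ee_rot: [-180.0, -0.0, 95.9]
force: [0.6, -0.5, -1.6]
gripper_width: 45.7
```

Request:
arm_command --series '[0, 0, 0, 0, 0, 0, 0, 0, 0, 0, 0, 0, 0, 0, 0, 0, 0, 0, 0, 0, 0, 0, 0, 0, 0, 0, 0, 0, 0, 0, 0, 0, 0, 0, 0, 0, 0, 0, 0.026, 0, 0, 0, 0, 0, 0.05, 0, 0, 0, 0, 0, 0.05, 0, 0, 0, 0, 0, 0.1, 0, 0, 0, 0, 0, 0.1, 0, 0, 0, 0, 0, 0, 0, 0, 0]' --hand 1

```text
time_s: 14.87
ee_pos: [483.7, 377.7, 182.7]
ee_rot: [179.2, -0.5, 95.9]
force: [0.9, 1.0, 0.5]
gripper_width: 91.3
```

Run:
```python
from h import *
s=env.state();print(s['time_s'],s['ee_pos'],s['ee_rot'],s['force'],s['gripper_width'])
snap('scene','s7')
from crop import *
crop('s7',430,90,560,270,4,'s7a');
```

```text
14.8667 [483.74110045 377.67486864 182.73847856] [179.16443588  -0.50659235  95.91347821] [0.9036556  1.02162192 0.50133891] 91.29272593077108
```

View pics/s7a.png

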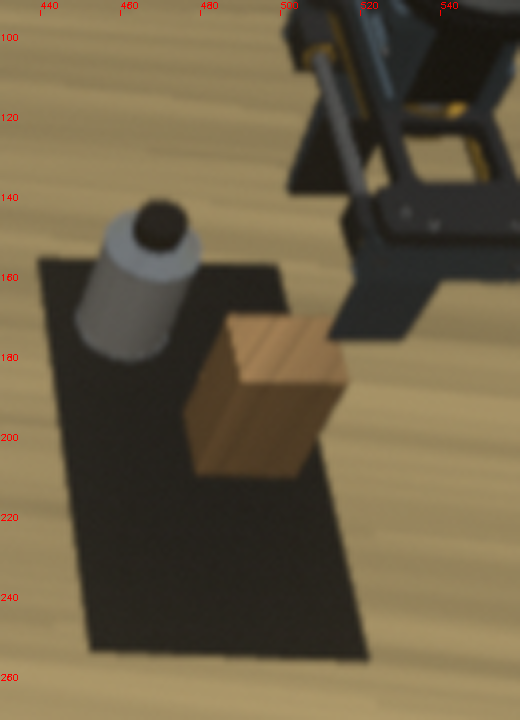

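Request:
arm_command --series '[0.0016, -0.085, 0, 0, 0, 0, 0.0016, -0.085, 0, 0, 0, 0, 0.0016, -0.085, 0, 0, 0, 0, 0.0016, -0.085, 0, 0, 0, 0, 0.0016, -0.085, 0, 0, 0, 0, 0.0016, -0.085, 0, 0, 0, 0, 0.0016, -0.085, 0, 0, 0, 0, 0.0016, -0.085, 0, 0, 0, 0, 0.0016, -0.085, 0, 0, 0, 0, 0.0016, -0.085, 0, 0, 0, 0, 0.0016, -0.085, 0, 0, 0, 0, 0.0016, -0.085, 0, 0, 0, 0, 0.0016, -0.085, 0, 0, 0, 0, 0.0016, -0.085, 0, 0, 0, 0, 0, 0, 0, 0, 0, 0, 0, 0, 0, 0, 0, 0, 0, 0, 0, 0, 0, 0]'

```text
time_s: 16.33
ee_pos: [488.4, -100.8, 172.7]
ee_rot: [-179.9, -0.1, 95.9]
force: [0.0, 0.7, -0.2]
gripper_width: 91.0
```

Request:
arm_command --series '[0, 0, -0.03, 0, 0, 0, 0, 0, -0.045, 0, 0, 0, 0, 0, -0.045, 0, 0, 0, 0, 0, -0.045, 0, 0, 0, 0, 0, -0.038, 0, 0, 0, 0, 0, -0.02, 0, 0, 0, 0, 0, 0, 0, 0, 0, 0, 0, 0, 0, 0, 0]'

```text
time_s: 17.0
ee_pos: [489.0, -100.3, 84.0]
ee_rot: [-180.0, -0.0, 96.0]
force: [0.5, 0.3, 0.3]
gripper_width: 91.5
```

Run:
```python
from h import *
s=env.state();print(s['time_s'],s['ee_pos'])
snap('wrist','w8')
from crop import *
crop('w8',180,100,470,250,2,'w8a')
```

```text
17.0 [ 489.04237753 -100.32930988   84.04453982]
```

View pics/w8a.png

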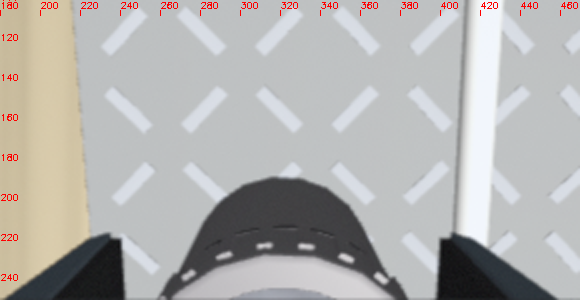

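Request:
arm_command --series '[0, 0, 0, 0, 0, 0, 0, 0, 0, 0, 0, 0, 0, 0, 0, 0, 0, 0, 0, 0, 0, 0, 0, 0, 0, 0, 0, 0, 0, 0, 0, 0, 0, 0, 0, 0, 0, 0, 0, 0, 0, 0]' --hand 0

```text
time_s: 17.63
ee_pos: [489.2, -101.3, 84.3]
ee_rot: [180.0, 0.0, 95.9]
force: [0.4, 0.3, 2.1]
gripper_width: 61.3
```

Request:
arm_command --series '[0, 0, 0, 0, 0, 0, 0, 0, 0, 0, 0, 0, 0, 0, 0, 0, 0, 0]'

```text
time_s: 17.88
ee_pos: [489.2, -101.3, 84.3]
ee_rot: [180.0, 0.0, 95.9]
force: [-0.2, 0.2, 3.5]
gripper_width: 61.5
```

Run:
```python
from h import *
s=env.state();print(s['time_s'],s['ee_pos'],s['force'],s['gripper_width'])
snap('side','d8')
from crop import *
crop('d8',225,110,375,290,4,'d8a')
```

```text
17.8833 [ 489.20732448 -101.30590654   84.2555576 ] [-0.23252418  0.20470399  3.51411961] 61.54011588186244
```

View pics/d8a.png

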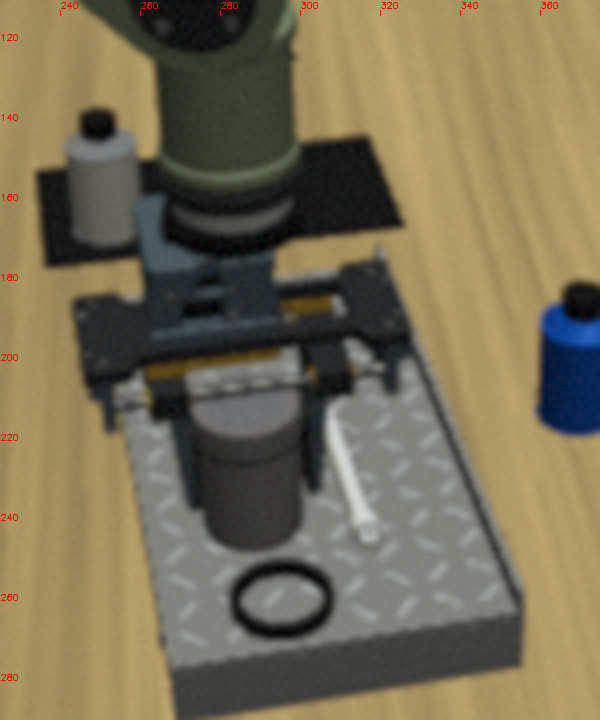

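Request:
arm_command --series '[0, 0, 0, 0, 0, 0, 0, 0, 0, 0, 0, 0, 0, 0, 0, 0, 0, 0, 0, 0, -0.005, 0, 0, 0, 0, 0, -0.005, 0, 0, 0, 0, 0, 0, 0, 0, 0, 0, 0, 0, 0, 0, 0]' --hand 0.85

```text
time_s: 18.52
ee_pos: [488.7, -101.2, 79.7]
ee_rot: [-180.0, -0.0, 95.9]
force: [-0.2, -0.9, 0.5]
gripper_width: 77.6
```

Request:
arm_command --series '[0, 0, 0, 0, 0, 0, 0, 0, 0, 0, 0, 0, 0, 0, 0, 0, 0, 0, 0, 0, 0, 0, 0, 0, 0, 0, 0, 0, 0, 0, 0, 0, 0, 0, 0, 0, 0, 0, 0, 0, 0, 0]' --hand 0

```text
time_s: 19.1
ee_pos: [489.1, -101.2, 80.0]
ee_rot: [180.0, 0.0, 95.9]
force: [0.8, -0.6, -0.4]
gripper_width: 61.4
```

Request:
arm_command --series '[0, 0, 0.012, 0, 0, 0, 0, 0, 0.03, 0, 0, 0, 0, 0, 0.05, 0, 0, 0, 0, 0, 0.06, 0, 0, 0, 0, 0, 0.058, 0, 0, 0, 0, 0, 0, 0, 0, 0]'

```text
time_s: 19.6
ee_pos: [491.6, -101.8, 168.4]
ee_rot: [179.5, 0.2, 95.9]
force: [1.3, -0.6, -1.2]
gripper_width: 61.2
```

Run:
```python
from h import *
s=env.state();print(s['time_s'],s['ee_pos'],s['force'],s['gripper_width'])
snap('side','d9')
from crop import *
crop('d9',225,80,375,290,3,'d9a')
```

```text
19.6 [ 491.56884933 -101.80116817  168.43901604] [ 1.27890603 -0.63145591 -1.2239214 ] 61.15235752892644
```

View pics/d9a.png

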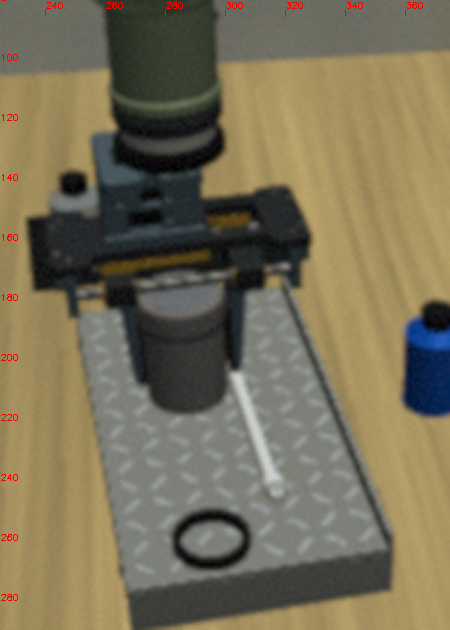

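Request:
arm_command --series '[0.0139, 0.0716, 0, 0, 0, 0, 0.0139, 0.0716, 0, 0, 0, 0, 0.0139, 0.0716, 0, 0, 0, 0, 0.0139, 0.0716, 0, 0, 0, 0, 0.0139, 0.0716, 0, 0, 0, 0, 0.0139, 0.0716, 0, 0, 0, 0, 0.0139, 0.0716, 0, 0, 0, 0, 0.0139, 0.0716, 0, 0, 0, 0, 0.0139, 0.0716, 0, 0, 0, 0, 0.0139, 0.0716, 0, 0, 0, 0, 0.0139, 0.0716, 0, 0, 0, 0, 0.0139, 0.0716, 0, 0, 0, 0, 0.0139, 0.0716, 0, 0, 0, 0, 0.0139, 0.0716, 0, 0, 0, 0, 0.0139, 0.0716, 0, 0, 0, 0, 0, 0, 0, 0, 0, 0, 0, 0, 0, 0, 0, 0, 0, 0, 0, 0, 0, 0]'

```text
time_s: 21.15
ee_pos: [571.4, 327.5, 162.3]
ee_rot: [-179.8, 0.1, 95.9]
force: [-0.3, -0.1, -1.7]
gripper_width: 60.9
```

Request:
arm_command --series '[0, 0, -0.05, 0, 0, 0, 0, 0, -0.05, 0, 0, 0, 0, 0, -0.05, 0, 0, 0, 0, 0, -0.05, 0, 0, 0, 0, 0, -0.05, 0, 0, 0, 0, 0, -0.04, 0, 0, 0, 0, 0, -0.0215, 0, 0, 0, 0, 0, 0, 0, 0, 0, 0, 0, 0, 0, 0, 0, 0, 0, 0, 0, 0, 0]'

```text
time_s: 21.98
ee_pos: [572.7, 327.8, 39.9]
ee_rot: [180.0, -0.0, 95.9]
force: [0.5, 0.2, -0.6]
gripper_width: 61.5
```

Request:
arm_command --series '[0, 0, 0, 0, 0, 0, 0, 0, 0, 0, 0, 0, 0, 0, 0, 0, 0, 0, 0, 0, 0, 0, 0, 0, 0, 0, 0, 0, 0, 0, 0, 0, 0, 0, 0, 0, 0, 0, 0.026, 0, 0, 0, 0, 0, 0.05, 0, 0, 0, 0, 0, 0.05, 0, 0, 0, 0, 0, 0.1, 0, 0, 0, 0, 0, 0.1, 0, 0, 0, 0, 0, 0.1, 0, 0, 0, 0, 0, 0, 0, 0, 0]' --hand 1

```text
time_s: 23.07
ee_pos: [576.1, 330.6, 220.6]
ee_rot: [179.0, -0.4, 95.9]
force: [1.8, 0.8, 1.6]
gripper_width: 91.1
```

Run:
```python
from h import *
s=env.state();print(s['time_s'],s['ee_pos'],s['force'],s['gripper_width'])
snap('scene','s10')
from crop import *
crop('s10',430,90,580,270,4,'s10a')
```

```text
23.0667 [576.06705248 330.55826594 220.57647319] [1.79682992 0.79765842 1.59404745] 91.05431659040579
```

View pics/s10a.png

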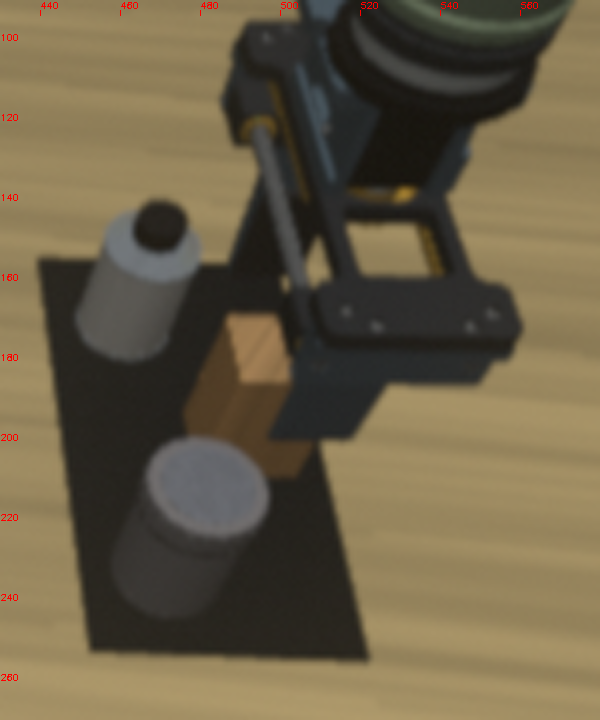

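Request:
arm_command --series '[-0.0112, -0.0905, 0.0113, 0, 0, 0, -0.0112, -0.0905, 0.0113, 0, 0, 0, -0.0112, -0.0905, 0.0113, 0, 0, 0, -0.0112, -0.0905, 0.0113, 0, 0, 0, -0.0112, -0.0905, 0.0113, 0, 0, 0, -0.0112, -0.0905, 0.0113, 0, 0, 0, -0.0112, -0.0905, 0.0113, 0, 0, 0, -0.0112, -0.0905, 0.0113, 0, 0, 0, -0.0112, -0.0905, 0.0113, 0, 0, 0, -0.0112, -0.0905, 0.0113, 0, 0, 0, -0.0112, -0.0905, 0.0113, 0, 0, 0, -0.0112, -0.0905, 0.0113, 0, 0, 0, -0.0112, -0.0905, 0.0113, 0, 0, 0, -0.0112, -0.0905, 0.0113, 0, 0, 0, -0.0112, -0.0905, 0.0113, 0, 0, 0, -0.0112, -0.0905, 0.0113, 0, 0, 0, -0.0112, -0.0905, 0.0113, 0, 0, 0, -0.0112, -0.0905, 0.0113, 0, 0, 0, -0.0112, -0.0905, 0.0113, 0, 0, 0, -0.0112, -0.0905, 0.0113, 0, 0, 0]'

```text
time_s: 24.78
ee_pos: [481.8, -397.0, 299.7]
ee_rot: [-179.9, -0.1, 95.9]
force: [0.9, 0.0, 0.1]
gripper_width: 90.9
```

Request:
arm_command --series '[0, 0, 0, 0, 0, 0, 0, 0, 0, 0, 0, 0, 0, 0, 0, 0, 0, 0, 0, 0, 0, 0, 0, 0]'

```text
time_s: 25.12
ee_pos: [482.8, -394.3, 299.8]
ee_rot: [-180.0, -0.1, 96.0]
force: [-0.8, -0.3, -0.6]
gripper_width: 91.2
```

Run:
```python
from h import *
s=env.state();print(s['time_s'],s['ee_pos'],s['ee_rot'],s['qpos'])
snap('wrist','w11')
from crop import *
crop('w11',200,0,420,220,3,'w11a')
```

```text
25.1167 [ 482.78245528 -394.26001669  299.77162763] [-1.79968292e+02 -7.48014672e-02  9.59748445e+01] [-4.03086359e+01  2.09437568e+01  7.50447300e+01  2.89307620e-02
  8.40874913e+01 -4.62865004e+01]
```

View pics/w11a.png

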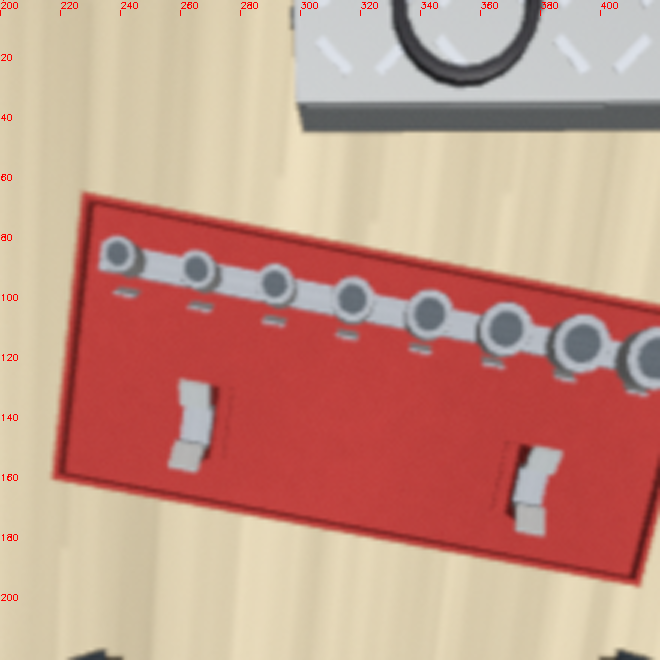

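Run:
```python
from geo import *
W=cam('w11')
c=ray(W,[(265,127.3),(261,156.7),(382,149.7),(376.7,178.3)],65.5);print(c)
L=(c[0]+c[1])/2;R=(c[2]+c[3])/2;print(L,R,(L+R)/2,np.linalg.norm(R-L),np.degrees(np.arctan2(R[1]-L[1],R[0]-L[0])),np.linalg.norm(c[0]-c[1]))
k=ray(W,[(227.7,64.3),(217.7,159.3),(413.3,194.3)],16);print(k,(k[0]+k[2])/2,np.linalg.norm(k[1]-k[2]),np.linalg.norm(k[0]-k[1]),np.degrees(np.arctan2(*(k[2]-k[1])[[1,0]])))
```

```text
[[ 406.1217987  -332.46557894   65.5       ]
 [ 403.34339116 -369.2232925    65.5       ]
 [ 555.06254046 -344.51757525   65.5       ]
 [ 553.73925751 -381.30196452   65.5       ]]
[ 404.73259493 -350.84443572   65.5       ] [ 554.40089899 -362.90976988   65.5       ] [ 479.56674696 -356.8771028    65.5       ] 150.15383287622646 -4.608865362208396 36.862569824976354
[[ 342.6708776  -256.21981354   16.        ]
 [ 332.82073097 -384.28259033   16.        ]
 [ 620.68997045 -405.60014933   16.        ]] [ 481.68042402 -330.90998143   16.        ] 288.65747411016537 128.4410377900874 -4.235189615834041
```

Request:
arm_command --series '[0.0121, 0.0789, -0.029, 0, 0, 0.011, 0.0121, 0.0789, -0.029, 0, 0, 0, 0.0121, 0.0789, -0.029, 0, 0, 0, 0.0121, 0.0789, -0.029, 0, 0, 0, 0.0121, 0.0789, -0.029, 0, 0, 0, 0.0121, 0.0789, -0.029, 0, 0, 0, 0.0121, 0.0789, -0.029, 0, 0, 0, 0.0121, 0.0789, -0.029, 0, 0, 0, 0.0121, 0.0789, -0.029, 0, 0, 0, 0.0121, 0.0789, -0.029, 0, 0, 0, 0.0121, 0.0789, -0.029, 0, 0, 0, 0.0121, 0.0789, -0.029, 0, 0, 0, 0, 0, 0, 0, 0, 0, 0, 0, 0, 0, 0, 0, 0, 0, 0, 0, 0, 0, 0, 0, 0, 0, 0, 0]'

```text
time_s: 26.5
ee_pos: [540.9, -17.4, 161.6]
ee_rot: [179.9, 0.0, 96.4]
force: [1.5, -0.2, 0.6]
gripper_width: 91.5
```

Run:
```python
from h import *
s=env.state();print(s['time_s'],s['ee_pos'],s['ee_rot'])
snap('wrist','w12');snap('side','d12')
from crop import *
crop('w12',220,0,420,250,3,'w12a');crop('d12',240,130,360,290,5,'d12a')
```

```text
26.5 [540.90757806 -17.36493173 161.6387553 ] [1.79933212e+02 3.09679347e-02 9.63963633e+01]
```

View pics/w12a.png

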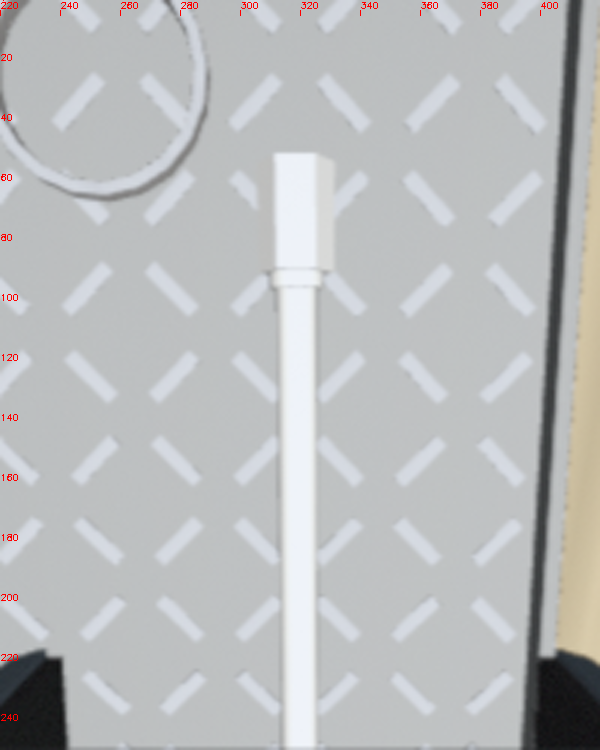

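View pics/d12a.png

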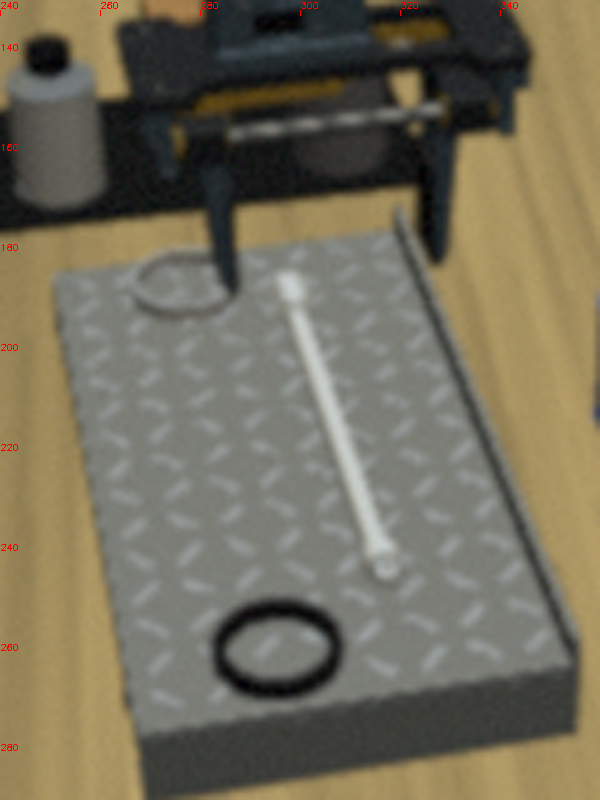

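Run:
```python
from geo import *
W=cam('w12')
print(ray(W,[(318.5,51.3)],63),ray(W,[(319.0,105),(320.3,245)],58.))
```

```text
[[524.73837815 106.19205369  63.        ]] [[529.45651134  67.24196413  58.        ]
 [544.1086883  -53.60701606  58.        ]]
```

Request:
arm_command --series '[-0.003, -0.002, -0.05, 0, 0, 0, 0, 0, -0.05, 0, 0, 0, 0, 0, -0.05, 0, 0, 0, 0, 0, -0.05, 0, 0, 0, 0, 0, -0.035, 0, 0, 0, 0, 0, -0.021, 0, 0, 0, 0, 0, 0, 0, 0, 0, 0, 0, 0, 0, 0, 0, 0, 0, 0, 0, 0, 0]' --hand 0.5

```text
time_s: 27.35
ee_pos: [540.2, -18.0, 59.5]
ee_rot: [179.9, 0.0, 96.4]
force: [-0.5, -0.0, 0.2]
gripper_width: 45.6
```

Request:
arm_command --series '[0, 0, 0, 0, 0, 0, 0, 0, 0, 0, 0, 0, 0, 0, 0, 0, 0, 0, 0, 0, 0, 0, 0, 0, 0, 0, 0, 0, 0, 0, 0, 0, 0, 0, 0, 0, 0, 0, 0, 0, 0, 0]' --hand 0 --newtons 30

```text
time_s: 27.93
ee_pos: [539.7, -17.6, 58.7]
ee_rot: [180.0, 0.0, 96.4]
force: [-0.9, -0.5, 1.3]
gripper_width: 9.9
```

Request:
arm_command --series '[0, 0, 0.02, 0, 0, 0, 0, 0, 0.04, 0, 0, 0, 0, 0, 0.05, 0, 0, 0, 0, 0, 0.05, 0, 0, 0, 0, 0, 0.04, 0, 0, 0, 0, 0, 0.03, 0, 0, 0, 0, 0, 0, 0, 0, 0, 0, 0, 0, 0, 0, 0]'

```text
time_s: 28.6
ee_pos: [539.7, -17.7, 151.0]
ee_rot: [179.9, 0.0, 96.4]
force: [-0.0, -0.8, -1.8]
gripper_width: 10.1
```

Run:
```python
from h import *
s=env.state();print(s['time_s'],s['ee_pos'],s['ee_rot'],s['gripper_width'])
snap('wrist','w13');snap('side','d13')
from crop import *
crop('w13',220,0,420,250,3,'w13a');crop('d13',240,100,360,290,4,'d13a')
```

```text
28.6 [539.66639827 -17.69364409 151.00648668] [1.79941698e+02 1.14590071e-02 9.64079902e+01] 10.121714014718602
```

View pics/w13a.png

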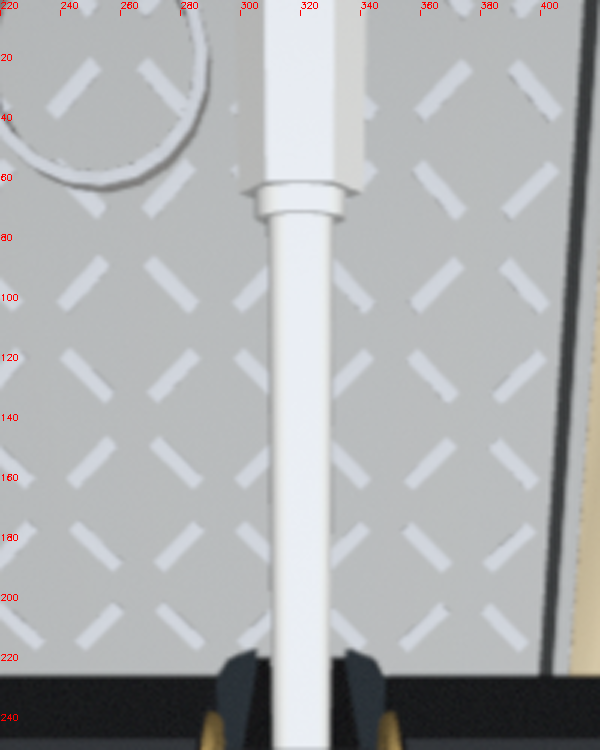

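View pics/d13a.png

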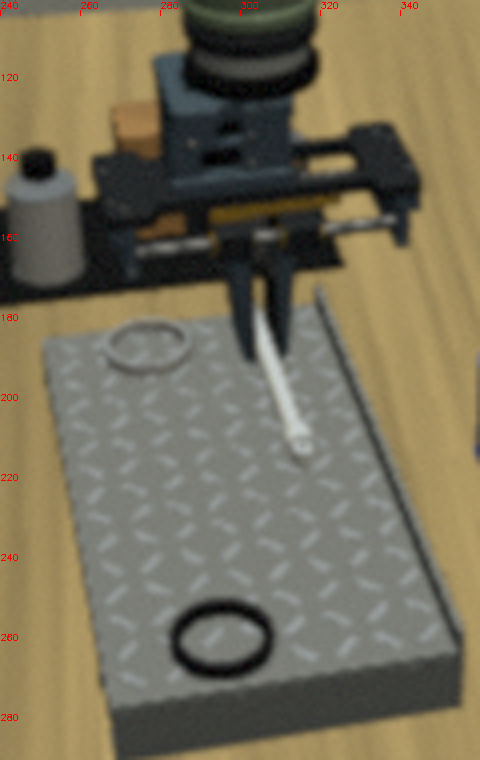

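Request:
arm_command --series '[-0.0094, -0.053, 0, 0, 0, -0.14, -0.0094, -0.053, 0, 0, 0, -0.14, -0.0094, -0.053, 0, 0, 0, -0.14, -0.0094, -0.053, 0, 0, 0, -0.14, -0.0094, -0.053, 0, 0, 0, -0.14, -0.0094, -0.053, 0, 0, 0, -0.14, -0.0094, -0.053, 0, 0, 0, -0.14, -0.0094, -0.053, 0, 0, 0, -0.14, -0.0094, -0.053, 0, 0, 0, -0.14, -0.0094, -0.053, 0, 0, 0, -0.14, -0.0094, -0.053, 0, 0, 0, -0.14, -0.0094, -0.053, 0, 0, 0, -0.14, -0.0094, -0.053, 0, 0, 0, -0.14, -0.0094, -0.053, 0, 0, 0, -0.14, -0.0094, -0.053, 0, 0, 0, -0.14, -0.0094, -0.053, 0, 0, 0, -0.14, 0, 0, 0, 0, 0, 0, 0, 0, 0, 0, 0, 0, 0, 0, 0, 0, 0, 0, 0, 0, 0, 0, 0, 0]'

```text
time_s: 30.37
ee_pos: [479.3, -355.8, 149.9]
ee_rot: [-179.9, 0.1, -4.3]
force: [-0.3, -0.2, -2.1]
gripper_width: 10.4
```

Run:
```python
from h import *
s=env.state();print(s['time_s'],s['ee_pos'],s['ee_rot'],s['gripper_width'])
snap('wrist','w14');snap('scene','s14');snap('side','d14')
from crop import *
crop('w14',220,0,420,250,3,'w14a');crop('d14',200,200,380,380,4,'d14a')
crop('s14',130,90,260,240,4,'s14a')
```

```text
30.3667 [ 479.28379334 -355.75355964  149.88487593] [-1.79930226e+02  7.95523108e-02 -4.30804041e+00] 10.405329220389028
```

View pics/w14a.png

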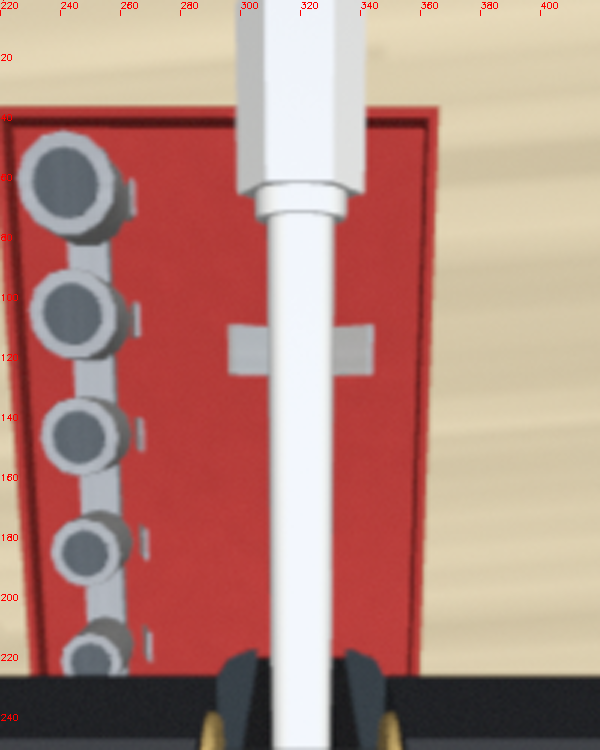

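View pics/s14a.png

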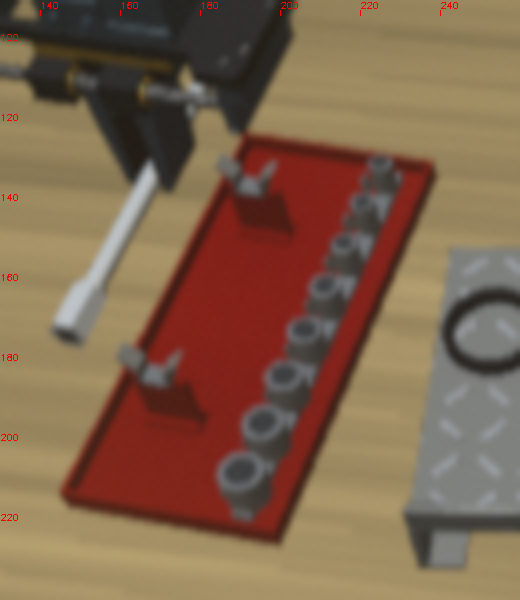

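View pics/d14a.png

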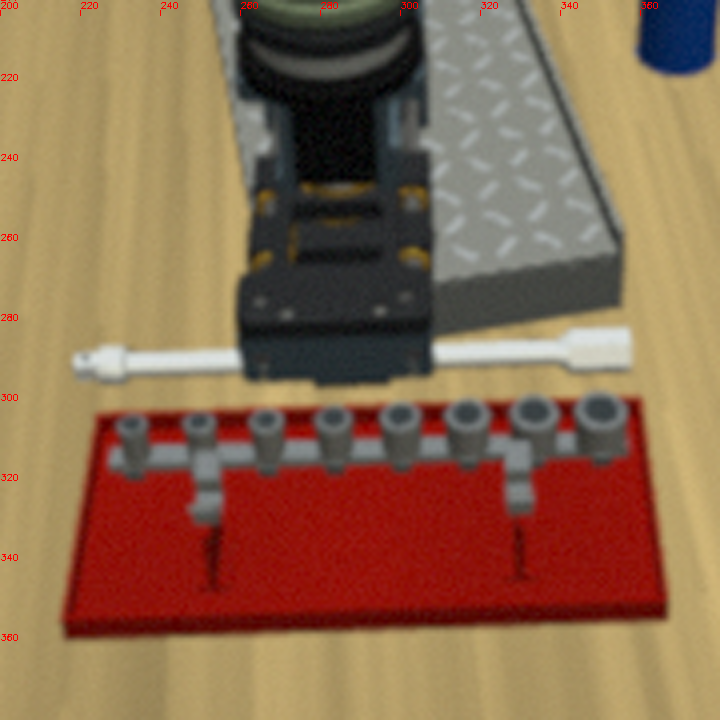

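Run:
```python
from geo import *
W=cam('w14')
c=ray(W,(320.3,116.7),65.5)[0];print(c, c-75*np.array([np.cos(np.radians(-4.4)),np.sin(np.radians(-4.4)),0]))
k=ray(W,[(366,36),(360,225)],16);print(k,np.degrees(np.arctan2(*(k[0]-k[1])[[1,0]])))
# bar hex/shank junction (28mm from end) at z=150-4.6
print(ray(W,(320,64),149.9-4.6+6))
```

```text
[ 553.35774364 -362.16613584   65.5       ] [ 478.57878723 -356.41220873   65.5       ]
[[ 619.69818542 -406.9664641    16.        ]
 [ 448.55885661 -394.10124763   16.        ]] -4.29906309365918
[[ 574.0067572  -363.55019711  151.3       ]]
```

Request:
arm_command --series '[0, 0, -0.04, 0, 0, 0, 0, 0, -0.04, 0, 0, 0, 0, 0, -0.04, 0, 0, 0, 0, 0, -0.04, 0, 0, 0, 0, 0, -0.02, 0, 0, 0, 0, 0, -0.02, 0, 0, 0, 0, 0, -0.02, 0, 0, 0, 0, 0, -0.01, 0, 0, 0, 0, 0, 0, 0, 0, 0, 0, 0, 0, 0, 0, 0]'

```text
time_s: 31.35
ee_pos: [479.8, -357.0, 58.9]
ee_rot: [180.0, -0.0, -4.4]
force: [-0.6, -0.4, -2.0]
gripper_width: 9.9
```

Run:
```python
from h import *
s=env.state();print(s['time_s'],s['ee_pos'],s['ee_rot'],s['gripper_width'],s['force'],s['torque'])
snap('side','d15')
from crop import *
crop('d15',200,200,380,380,4,'d15a')
```

```text
31.35 [ 479.7506964  -357.02831142   58.87883114] [ 1.79975334e+02 -2.83461448e-02 -4.38621292e+00] 9.91586617523187 [-0.60043883 -0.40408298 -1.99477435] [-0.05689353  0.18221081  0.00088612]
```

View pics/d15a.png

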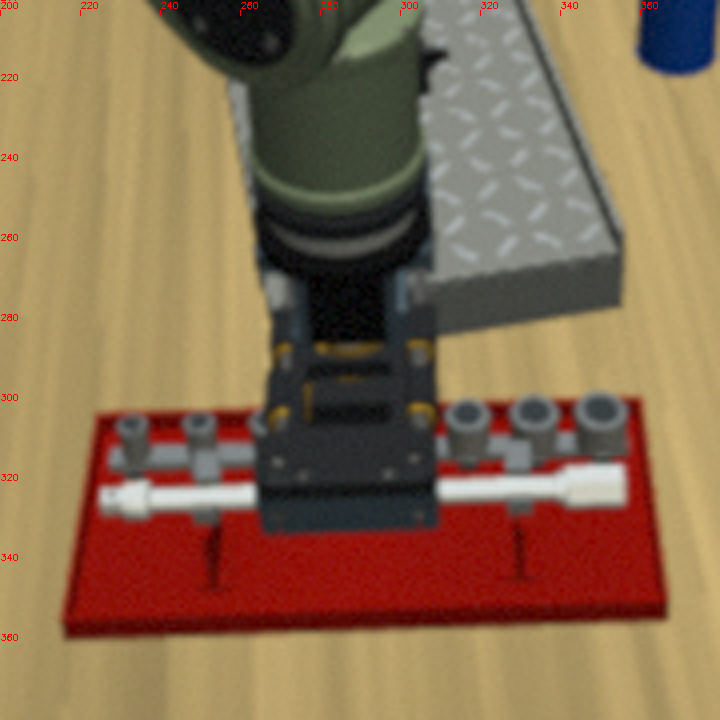

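Request:
arm_command --series '[0, 0, -0.003, 0, 0, 0, 0, 0, 0, 0, 0, 0, 0, 0, 0, 0, 0, 0]'

```text
time_s: 31.65
ee_pos: [479.6, -357.0, 57.7]
ee_rot: [180.0, -0.0, -4.4]
force: [0.6, -0.5, -1.8]
gripper_width: 10.4
```

Request:
arm_command --series '[0, 0, 0, 0, 0, 0, 0, 0, 0, 0, 0, 0, 0, 0, 0, 0, 0, 0, 0, 0, 0, 0, 0, 0, 0, 0, 0, 0, 0, 0, 0, 0, 0.03, 0, 0, 0, 0, 0, 0.05, 0, 0, 0, 0, 0, 0.08, 0, 0, 0, 0, 0, 0.09, 0, 0, 0, 0, 0, 0.05, 0, 0, 0, 0, 0, 0, 0, 0, 0]' --hand 0.5

```text
time_s: 32.57
ee_pos: [481.9, -358.7, 183.0]
ee_rot: [179.7, -0.5, -4.4]
force: [-0.1, 1.1, 0.7]
gripper_width: 45.7
```

Run:
```python
from h import *
s=env.state();print(s['time_s'],s['ee_pos'],s['ee_rot'],s['gripper_width'],s['force'],s['torque'])
snap('wrist','w16');snap('side','d16')
from crop import *
crop('w16',220,0,420,250,3,'w16a');crop('d16',200,200,380,380,4,'d16a')
```

```text
32.5667 [ 481.89246767 -358.73586518  182.9885679 ] [179.65175072  -0.5221218   -4.38990669] 45.74857430973677 [-0.05303427  1.13954502  0.67745019] [-0.07765975  0.10588796 -0.07999548]
```

View pics/w16a.png

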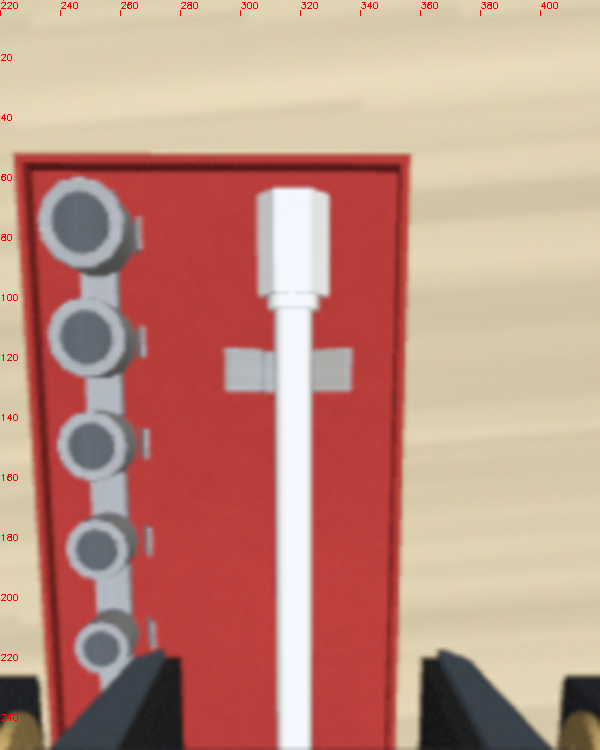

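View pics/d16a.png

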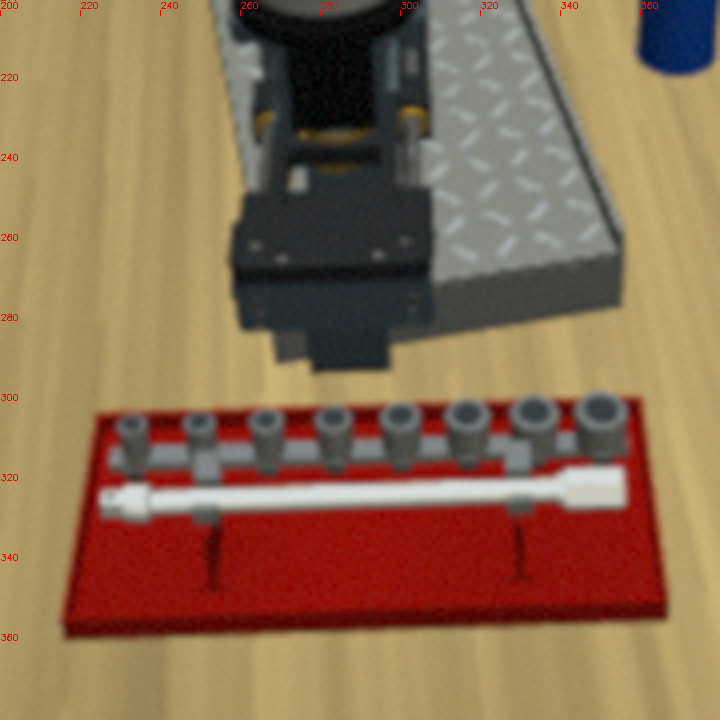

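Request:
arm_command --series '[0.0116, 0.0857, 0, 0, 0, 0.1114, 0.0116, 0.0857, 0, 0, 0, 0.1114, 0.0116, 0.0857, 0, 0, 0, 0.1114, 0.0116, 0.0857, 0, 0, 0, 0.1114, 0.0116, 0.0857, 0, 0, 0, 0.1114, 0.0116, 0.0857, 0, 0, 0, 0.1114, 0.0116, 0.0857, 0, 0, 0, 0.1114, 0.0116, 0.0857, 0, 0, 0, 0.1114, 0.0116, 0.0857, 0, 0, 0, 0.1114, 0.0116, 0.0857, 0, 0, 0, 0.1114, 0.0116, 0.0857, 0, 0, 0, 0.1114, 0.0116, 0.0857, 0, 0, 0, 0.1114, 0.0116, 0.0857, 0, 0, 0, 0.1114, 0.0116, 0.0857, 0, 0, 0, 0.1114, 0.0116, 0.0857, 0, 0, 0, 0.1114, 0.0116, 0.0857, 0, 0, 0, 0.1114, 0.0116, 0.0857, 0, 0, 0, 0.1114, 0.0116, 0.0857, 0, 0, 0, 0.1114, 0.0116, 0.0857, 0, 0, 0, 0.1114, 0.0116, 0.0857, 0, 0, 0, 0.1114]' --hand 1 --newtons 20

```text
time_s: 34.33
ee_pos: [571.2, 329.9, 174.8]
ee_rot: [-179.8, 0.1, 96.1]
force: [0.9, 0.7, -0.2]
gripper_width: 91.0
```

Request:
arm_command --series '[0, 0, 0, 0, 0, 0, 0, 0, 0, 0, 0, 0, 0, 0, 0, 0, 0, 0, 0, 0, 0, 0, 0, 0]'

```text
time_s: 34.67
ee_pos: [571.7, 327.3, 176.3]
ee_rot: [-179.9, 0.1, 95.8]
force: [0.1, -0.3, 0.1]
gripper_width: 91.3
```

Run:
```python
from h import *
s=env.state();print(s['time_s'],s['ee_pos'],s['ee_rot'],s['gripper_width'])
snap('scene','s17')
from crop import *
crop('s17',130,90,260,240,4,'s17a')
```

```text
34.6667 [571.74477694 327.33710997 176.32536286] [-1.79882138e+02  7.67095277e-02  9.57900765e+01] 91.34021718164476
```

View pics/s17a.png

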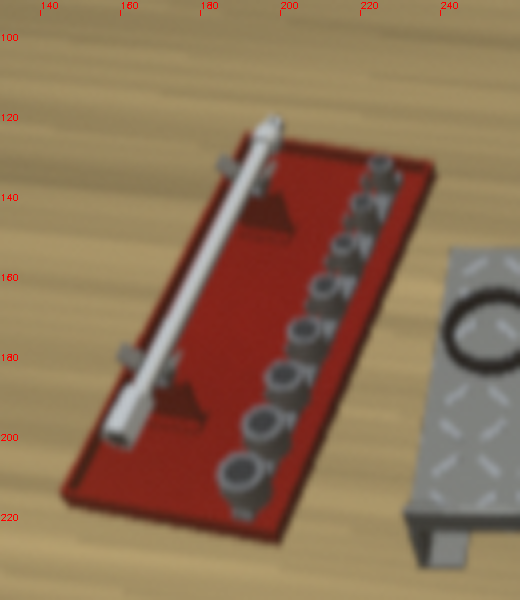

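Request:
arm_command --series '[0, -0.0008, -0.04, 0, 0, 0, 0, 0, -0.06, 0, 0, 0, 0, 0, -0.06, 0, 0, 0, 0, 0, -0.06, 0, 0, 0, 0, 0, -0.05, 0, 0, 0, 0, 0, -0.04, 0, 0, 0, 0, 0, -0.026, 0, 0, 0, 0, 0, -0.01, 0, 0, 0, 0, 0, 0, 0, 0, 0, 0, 0, 0, 0, 0, 0, 0, 0, 0, 0, 0, 0]'

```text
time_s: 35.63
ee_pos: [573.1, 328.6, 40.4]
ee_rot: [179.9, -0.1, 95.8]
force: [0.6, -0.1, 0.2]
gripper_width: 91.3
```

Request:
arm_command --series '[0, 0, 0, 0, 0, 0, 0, 0, 0, 0, 0, 0, 0, 0, 0, 0, 0, 0, 0, 0, 0, 0, 0, 0, 0, 0, 0, 0, 0, 0, 0, 0, 0, 0, 0, 0, 0, 0, 0, 0, 0, 0, 0, 0, 0, 0, 0, 0]' --hand 0

```text
time_s: 36.3
ee_pos: [572.4, 328.5, 39.1]
ee_rot: [180.0, -0.0, 95.9]
force: [1.0, 0.9, 1.3]
gripper_width: 61.1
```

Request:
arm_command --series '[0, 0, 0.0115, 0, 0, 0, 0, 0, 0.05, 0, 0, 0, 0, 0, 0.05, 0, 0, 0, 0, 0, 0.05, 0, 0, 0, 0, 0, 0.05, 0, 0, 0, 0, 0, 0.05, 0, 0, 0, 0, 0, 0.05, 0, 0, 0, 0, 0, 0, 0, 0, 0, 0, 0, 0, 0, 0, 0]'

```text
time_s: 37.05
ee_pos: [572.5, 328.5, 164.2]
ee_rot: [179.9, -0.0, 95.9]
force: [0.1, -0.5, -1.5]
gripper_width: 61.4
```

Run:
```python
from h import *
s=env.state();print(s['time_s'],s['ee_pos'],s['ee_rot'],s['gripper_width'])
snap('scene','s18')
from crop import *
crop('s18',430,60,580,270,3,'s18a')
```

```text
37.05 [572.52685978 328.52262332 164.2210608 ] [ 1.79899929e+02 -3.79947254e-02  9.58663147e+01] 61.44555739838879
```

View pics/s18a.png

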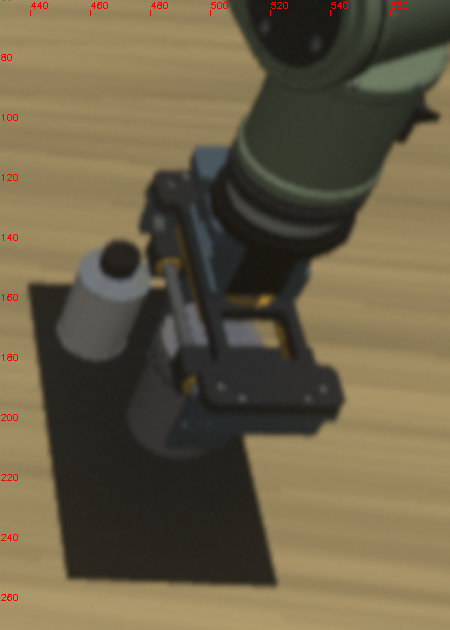

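Request:
arm_command --series '[-0.0139, -0.0716, 0, 0, 0, 0, -0.0139, -0.0716, 0, 0, 0, 0, -0.0139, -0.0716, 0, 0, 0, 0, -0.0139, -0.0716, 0, 0, 0, 0, -0.0139, -0.0716, 0, 0, 0, 0, -0.0139, -0.0716, 0, 0, 0, 0, -0.0139, -0.0716, 0, 0, 0, 0, -0.0139, -0.0716, 0, 0, 0, 0, -0.0139, -0.0716, 0, 0, 0, 0, -0.0139, -0.0716, 0, 0, 0, 0, -0.0139, -0.0716, 0, 0, 0, 0, -0.0139, -0.0716, 0, 0, 0, 0, -0.0139, -0.0716, 0, 0, 0, 0, -0.0139, -0.0716, 0, 0, 0, 0, -0.0139, -0.0716, 0, 0, 0, 0, 0, 0, 0, 0, 0, 0, 0, 0, 0, 0, 0, 0, 0, 0, 0, 0, 0, 0, 0, 0, 0, 0, 0, 0]'

```text
time_s: 38.68
ee_pos: [488.6, -100.3, 162.8]
ee_rot: [-179.9, -0.1, 95.9]
force: [-0.3, -0.1, -0.8]
gripper_width: 61.1
```

Request:
arm_command --series '[0, 0, -0.03, 0, 0, 0, 0, 0, -0.05, 0, 0, 0, 0, 0, -0.05, 0, 0, 0, 0, 0, -0.04, 0, 0, 0, 0, 0, -0.025, 0, 0, 0, 0, 0, -0.013, 0, 0, 0, 0, 0, 0, 0, 0, 0, 0, 0, 0, 0, 0, 0, 0, 0, 0, 0, 0, 0, 0, 0, 0, 0, 0, 0]'

```text
time_s: 39.52
ee_pos: [489.3, -101.1, 80.8]
ee_rot: [179.9, 0.0, 95.9]
force: [-0.9, -0.2, -1.0]
gripper_width: 61.5
```

Run:
```python
from h import *
s=env.state();print(s['time_s'],s['ee_pos'],s['ee_rot'],s['gripper_width'],s['force'])
snap('side','d19')
from crop import *
crop('d19',225,110,375,290,4,'d19a')
```

```text
39.5167 [ 489.34443632 -101.13242165   80.83228511] [1.79930160e+02 2.32635979e-02 9.58855843e+01] 61.476612732044075 [-0.9060621  -0.16511513 -1.00665314]
```

View pics/d19a.png

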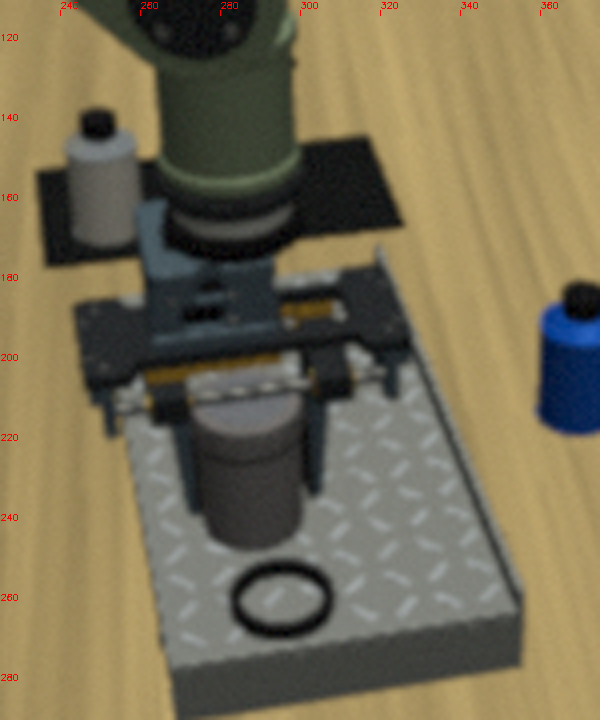

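Request:
arm_command --series '[0, 0, -0.001, 0, 0, 0, 0, 0, 0, 0, 0, 0, 0, 0, 0, 0, 0, 0, 0, 0, 0, 0, 0, 0, 0, 0, 0, 0, 0, 0, 0, 0, 0, 0, 0, 0, 0, 0, 0, 0, 0, 0, 0, 0, 0.023, 0, 0, 0, 0, 0, 0.05, 0, 0, 0, 0, 0, 0.08, 0, 0, 0, 0, 0, 0.08, 0, 0, 0, 0, 0, 0, 0, 0, 0]' --hand 1

```text
time_s: 40.57
ee_pos: [492.7, -102.1, 179.8]
ee_rot: [179.3, 0.2, 95.9]
force: [0.6, 0.2, 0.2]
gripper_width: 91.3
```

Request:
arm_command --series '[-0.0016, 0.085, 0, 0, 0, 0, -0.0016, 0.085, 0, 0, 0, 0, -0.0016, 0.085, 0, 0, 0, 0, -0.0016, 0.085, 0, 0, 0, 0, -0.0016, 0.085, 0, 0, 0, 0, -0.0016, 0.085, 0, 0, 0, 0, -0.0016, 0.085, 0, 0, 0, 0, -0.0016, 0.085, 0, 0, 0, 0, -0.0016, 0.085, 0, 0, 0, 0, -0.0016, 0.085, 0, 0, 0, 0, -0.0016, 0.085, 0, 0, 0, 0, -0.0016, 0.085, 0, 0, 0, 0, -0.0016, 0.085, 0, 0, 0, 0, -0.0016, 0.085, 0, 0, 0, 0, 0, 0, 0, 0, 0, 0, 0, 0, 0, 0, 0, 0, 0, 0, 0, 0, 0, 0, 0, 0, 0, 0, 0, 0]'

```text
time_s: 42.07
ee_pos: [479.9, 373.5, 173.3]
ee_rot: [-180.0, 0.0, 95.8]
force: [-0.3, -0.1, 0.1]
gripper_width: 91.1
```

Request:
arm_command --series '[0, 0, -0.04, 0, 0, 0, 0, 0, -0.06, 0, 0, 0, 0, 0, -0.06, 0, 0, 0, 0, 0, -0.06, 0, 0, 0, 0, 0, -0.05, 0, 0, 0, 0, 0, -0.04, 0, 0, 0, 0, 0, -0.016, 0, 0, 0, 0, 0, 0, 0, 0, 0, 0, 0, 0, 0, 0, 0, 0, 0, 0, 0, 0, 0]'

```text
time_s: 42.9
ee_pos: [480.8, 374.9, 44.2]
ee_rot: [179.9, -0.1, 95.8]
force: [-0.7, -0.6, -0.0]
gripper_width: 91.5
```

Request:
arm_command --series '[0, 0, 0, 0, 0, 0, 0, 0, 0, 0, 0, 0, 0, 0, 0, 0, 0, 0, 0, 0, 0, 0, 0, 0, 0, 0, 0, 0, 0, 0, 0, 0, 0, 0, 0, 0, 0, 0, 0, 0, 0, 0, 0, 0, 0, 0, 0, 0, 0, 0, 0, 0, 0, 0]' --hand 0

```text
time_s: 43.65
ee_pos: [479.9, 374.8, 42.7]
ee_rot: [-180.0, 0.0, 95.9]
force: [-1.6, -0.3, -0.7]
gripper_width: 46.1
```

Run:
```python
from h import *
s=env.state();print(s['time_s'],s['ee_pos'],s['ee_rot'],s['gripper_width'],s['force'])
snap('scene','s20')
from crop import *
crop('s20',225,70,565,270,2,'s20a')
```

```text
43.65 [479.87686708 374.83112166  42.74799274] [-1.79998320e+02  5.89073619e-04  9.58663722e+01] 46.114052649754875 [-1.5831388  -0.31232297 -0.67217381]
```

View pics/s20a.png

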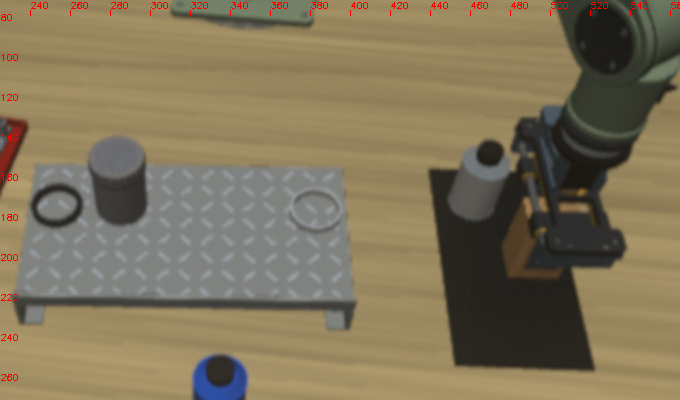

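Request:
arm_command --series '[0, 0, 0.02, 0, 0, 0, 0, 0, 0.05, 0, 0, 0, 0, 0, 0.06, 0, 0, 0, 0, 0, 0.06, 0, 0, 0, 0, 0, 0.06, 0, 0, 0, 0, 0, 0.05, 0, 0, 0, 0, 0, 0, 0, 0, 0, 0, 0, 0, 0, 0, 0]'

```text
time_s: 44.37
ee_pos: [480.2, 375.0, 163.6]
ee_rot: [179.9, -0.1, 95.9]
force: [-0.7, 0.3, -2.4]
gripper_width: 45.7
```

Request:
arm_command --series '[-0.0018, -0.0724, 0, 0, 0, 0, 0, -0.0724, 0, 0, 0, 0, 0, -0.0724, 0, 0, 0, 0, 0, -0.0724, 0, 0, 0, 0, 0, -0.0724, 0, 0, 0, 0, 0, -0.0724, 0, 0, 0, 0, 0, -0.0724, 0, 0, 0, 0, 0, -0.0724, 0, 0, 0, 0, 0, -0.0724, 0, 0, 0, 0, 0, -0.0724, 0, 0, 0, 0, 0, -0.0724, 0, 0, 0, 0, 0, -0.0724, 0, 0, 0, 0, 0, -0.0724, 0, 0, 0, 0, 0, -0.0718, 0, 0, 0, 0, 0, 0, 0, 0, 0, 0, 0, 0, 0, 0, 0, 0, 0, 0, 0, 0, 0, 0, 0, 0, 0, 0, 0, 0]'

```text
time_s: 45.87
ee_pos: [478.6, -29.5, 162.0]
ee_rot: [-179.9, -0.0, 95.9]
force: [0.4, -0.2, -1.8]
gripper_width: 45.7
```

Request:
arm_command --series '[0, 0, -0.03, 0, 0, 0, 0, 0, -0.05, 0, 0, 0, 0, 0, -0.05, 0, 0, 0, 0, 0, -0.035, 0, 0, 0, 0, 0, -0.02, 0, 0, 0, 0, 0, -0.012, 0, 0, 0, 0, 0, 0, 0, 0, 0, 0, 0, 0, 0, 0, 0, 0, 0, 0, 0, 0, 0, 0, 0, 0, 0, 0, 0]'

```text
time_s: 46.7
ee_pos: [479.6, -30.3, 84.4]
ee_rot: [179.9, 0.0, 95.9]
force: [-0.4, -0.1, -0.7]
gripper_width: 46.0
```

Run:
```python
from h import *
s=env.state();print(s['time_s'],s['ee_pos'],s['ee_rot'],s['gripper_width'],s['force'])
snap('scene','s21')
from crop import *
crop('s21',225,100,415,240,4,'s21a')
```

```text
46.7 [479.6326489  -30.26372903  84.43305363] [1.79926984e+02 1.19508467e-02 9.58822785e+01] 46.008209596168435 [-0.38602072 -0.05538128 -0.73894935]
```

View pics/s21a.png

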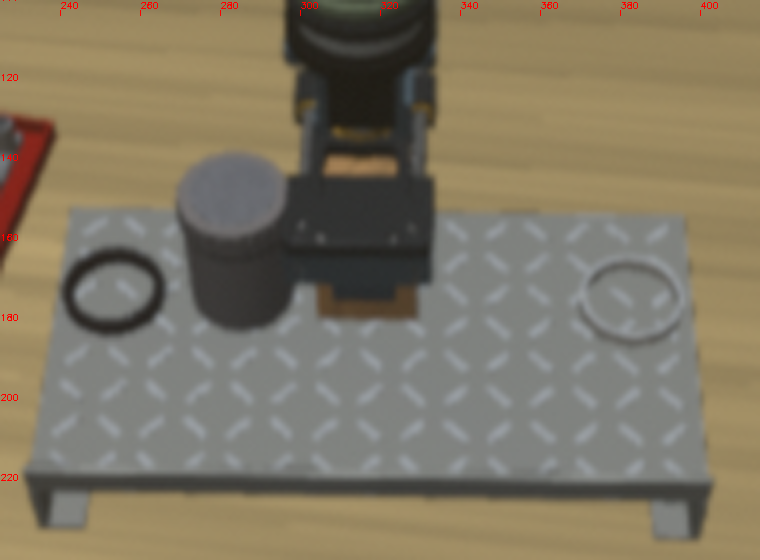

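Request:
arm_command --series '[0, 0, 0, 0, 0, 0, 0, 0, 0, 0, 0, 0, 0, 0, 0, 0, 0, 0, 0, 0, 0, 0, 0, 0, 0, 0, 0, 0, 0, 0, 0, 0, 0, 0, 0, 0, 0, 0, 0, 0, 0, 0, 0, 0, 0.023, 0, 0, 0, 0, 0, 0.05, 0, 0, 0, 0, 0, 0.07, 0, 0, 0, 0, 0, 0.08, 0, 0, 0, 0, 0, 0, 0, 0, 0]' --hand 1

```text
time_s: 47.75
ee_pos: [482.9, -30.7, 179.4]
ee_rot: [179.3, 0.1, 95.9]
force: [0.3, 0.1, 0.2]
gripper_width: 90.9
```

Request:
arm_command --series '[-0.017, 0.0715, 0, 0, 0, 0, -0.017, 0.0715, 0, 0, 0, 0, -0.017, 0.0715, 0, 0, 0, 0, -0.017, 0.0715, 0, 0, 0, 0, -0.017, 0.0715, 0, 0, 0, 0, -0.017, 0.0715, 0, 0, 0, 0, -0.017, 0.0715, 0, 0, 0, 0, -0.017, 0.0715, 0, 0, 0, 0, -0.017, 0.0715, 0, 0, 0, 0, -0.017, 0.0715, 0, 0, 0, 0, -0.017, 0.0715, 0, 0, 0, 0, -0.017, 0.0715, 0, 0, 0, 0, 0, 0, 0, 0, 0, 0, 0, 0, 0, 0, 0, 0, 0, 0, 0, 0, 0, 0, 0, 0, 0, 0, 0, 0]'

```text
time_s: 49.08
ee_pos: [397.7, 311.8, 173.2]
ee_rot: [-180.0, 0.0, 95.8]
force: [0.2, -0.4, -0.5]
gripper_width: 91.2
```

Request:
arm_command --series '[0, 0, -0.04, 0, 0, 0, 0, 0, -0.06, 0, 0, 0, 0, 0, -0.06, 0, 0, 0, 0, 0, -0.06, 0, 0, 0, 0, 0, -0.05, 0, 0, 0, 0, 0, -0.04, 0, 0, 0, 0, 0, -0.0155, 0, 0, 0, 0, 0, 0, 0, 0, 0, 0, 0, 0, 0, 0, 0, 0, 0, 0, 0, 0, 0]'

```text
time_s: 49.92
ee_pos: [398.5, 313.0, 44.1]
ee_rot: [179.9, -0.1, 95.8]
force: [1.0, 0.7, 0.7]
gripper_width: 90.8
```

Request:
arm_command --series '[0, 0, 0, 0, 0, 0, 0, 0, 0, 0, 0, 0, 0, 0, 0, 0, 0, 0, 0, 0, 0, 0, 0, 0, 0, 0, 0, 0, 0, 0, 0, 0, 0, 0, 0, 0, 0, 0, 0, 0, 0, 0, 0, 0, 0, 0, 0, 0, 0, 0, 0, 0, 0, 0]' --hand 0

```text
time_s: 50.67
ee_pos: [397.7, 312.9, 43.1]
ee_rot: [180.0, -0.0, 95.9]
force: [-0.5, -0.4, 2.3]
gripper_width: 53.5
```

Run:
```python
from h import *
s=env.state();print(s['time_s'],s['ee_pos'],s['ee_rot'],s['gripper_width'],s['force'])
snap('scene','s22')
from crop import *
crop('s22',225,70,565,270,2,'s22a')
```

```text
50.6667 [397.6522706  312.85532859  43.06314926] [ 1.79987471e+02 -3.29917522e-03  9.58692936e+01] 53.530137273462124 [-0.54669218 -0.40688989  2.34922283]
```

View pics/s22a.png

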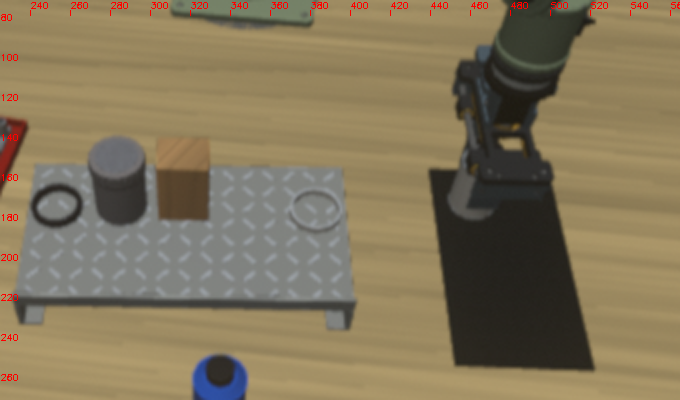

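Request:
arm_command --series '[0, 0, 0.02, 0, 0, 0, 0, 0, 0.05, 0, 0, 0, 0, 0, 0.06, 0, 0, 0, 0, 0, 0.06, 0, 0, 0, 0, 0, 0.06, 0, 0, 0, 0, 0, 0.05, 0, 0, 0, 0, 0, 0, 0, 0, 0, 0, 0, 0, 0, 0, 0]'

```text
time_s: 51.38
ee_pos: [397.8, 312.9, 163.6]
ee_rot: [179.9, -0.1, 95.9]
force: [0.2, -0.1, -3.2]
gripper_width: 53.9
```

Request:
arm_command --series '[0.015, -0.0535, 0, 0, 0, 0, 0.015, -0.0535, 0, 0, 0, 0, 0.015, -0.0535, 0, 0, 0, 0, 0.015, -0.0535, 0, 0, 0, 0, 0.015, -0.0535, 0, 0, 0, 0, 0.015, -0.0535, 0, 0, 0, 0, 0.015, -0.0535, 0, 0, 0, 0, 0.015, -0.0535, 0, 0, 0, 0, 0.015, -0.0535, 0, 0, 0, 0, 0.015, -0.0535, 0, 0, 0, 0, 0.015, -0.0535, 0, 0, 0, 0, 0.015, -0.0535, 0, 0, 0, 0, 0, 0, 0, 0, 0, 0, 0, 0, 0, 0, 0, 0, 0, 0, 0, 0, 0, 0, 0, 0, 0, 0, 0, 0]'

```text
time_s: 52.72
ee_pos: [468.9, 56.6, 162.2]
ee_rot: [-179.9, -0.0, 95.9]
force: [0.3, 0.0, -1.8]
gripper_width: 53.6
```

Request:
arm_command --series '[0, 0, -0.03, 0, 0, 0, 0, 0, -0.05, 0, 0, 0, 0, 0, -0.05, 0, 0, 0, 0, 0, -0.035, 0, 0, 0, 0, 0, -0.02, 0, 0, 0, 0, 0, -0.013, 0, 0, 0, 0, 0, 0, 0, 0, 0, 0, 0, 0, 0, 0, 0, 0, 0, 0, 0, 0, 0, 0, 0, 0, 0, 0, 0]'

```text
time_s: 53.55
ee_pos: [470.0, 56.2, 84.2]
ee_rot: [179.9, -0.0, 95.9]
force: [1.0, -0.0, -1.5]
gripper_width: 53.7
```

Run:
```python
from h import *
s=env.state();print(s['time_s'],s['ee_pos'],s['ee_rot'],s['gripper_width'],s['force'])
snap('scene','s23')
from crop import *
crop('s23',225,100,415,240,4,'s23a')
```

```text
53.55 [469.97770963  56.19615343  84.1560272 ] [ 1.79932696e+02 -1.12367897e-04  9.58817023e+01] 53.72187943953903 [ 0.97214646 -0.03111568 -1.54327734]
```

View pics/s23a.png

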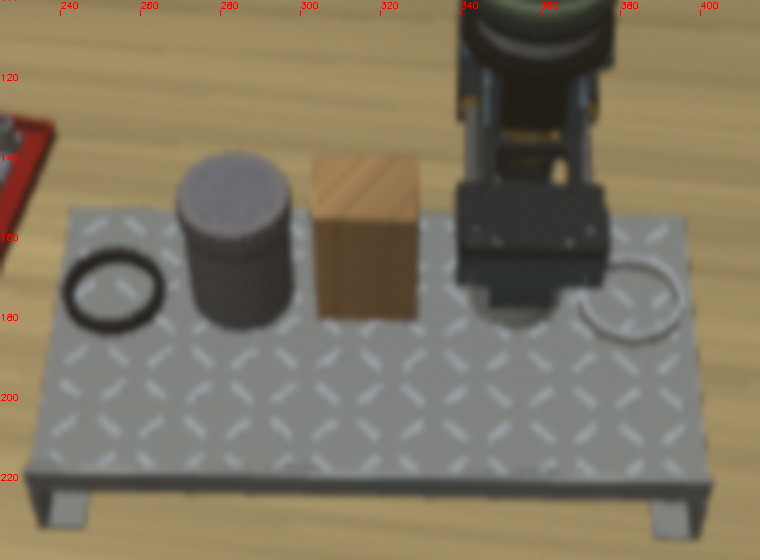

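Request:
arm_command --series '[0, 0, -0.001, 0, 0, 0, 0, 0, 0, 0, 0, 0, 0, 0, 0, 0, 0, 0, 0, 0, 0, 0, 0, 0, 0, 0, 0, 0, 0, 0, 0, 0, 0, 0, 0, 0, 0, 0, 0, 0, 0, 0, 0, 0, 0.023, 0, 0, 0, 0, 0, 0.05, 0, 0, 0, 0, 0, 0.1, 0, 0, 0, 0, 0, 0.1, 0, 0, 0, 0, 0, 0.1, 0, 0, 0, 0, 0, 0.1, 0, 0, 0, 0, 0, 0.1, 0, 0, 0, 0, 0, 0, 0, 0, 0]' --hand 1

```text
time_s: 54.85
ee_pos: [472.9, 56.3, 321.6]
ee_rot: [179.0, 0.0, 95.9]
force: [0.6, 0.1, 0.3]
gripper_width: 91.3
```

Request:
arm_command --series '[0.004, -0.041, 0.002, 0, 0, 0, 0.004, -0.041, 0.002, 0, 0, 0, 0.004, -0.041, 0.002, 0, 0, 0, 0.004, -0.041, 0.002, 0, 0, 0, 0.004, -0.041, 0.002, 0, 0, 0, 0.004, -0.041, 0.002, 0, 0, 0, 0.004, -0.041, 0, 0, 0, 0, 0.004, -0.041, 0, 0, 0, 0, 0.004, -0.041, 0, 0, 0, 0, 0.004, -0.041, 0, 0, 0, 0, 0, 0, 0, 0, 0, 0, 0, 0, 0, 0, 0, 0, 0, 0, 0, 0, 0, 0, 0, 0, 0, 0, 0, 0, 0, 0, 0, 0, 0, 0]'

```text
time_s: 56.1
ee_pos: [485.5, -107.3, 317.5]
ee_rot: [180.0, -0.0, 95.9]
force: [0.0, -0.1, 0.9]
gripper_width: 91.3
```

Run:
```python
from h import *
s=env.state();print(s['time_s'],s['ee_pos'],s['ee_rot'],s['gripper_width'],s['force'])
snap('scene','s24');snap('wrist','w24');snap('side','d24')
from crop import *
crop('w24',260,0,450,250,3,'w24a');crop('d24',200,160,380,365,3,'d24a')
a=cv2.imread('pics/scene0.png');b=cv2.imread('pics/s24.png')
cv2.imwrite('pics/cmp.png',cv2.resize(np.vstack([a[130:240,140:415],b[130:240,140:415]]),None,fx=2.7,fy=2.7,interpolation=cv2.INTER_CUBIC))
```

```text
56.1 [ 485.50855797 -107.25624455  317.52600887] [ 1.79984863e+02 -1.01099839e-02  9.59243779e+01] 91.26943320638722 [ 0.02829499 -0.11039377  0.89033514]
```

View pics/cmp.png

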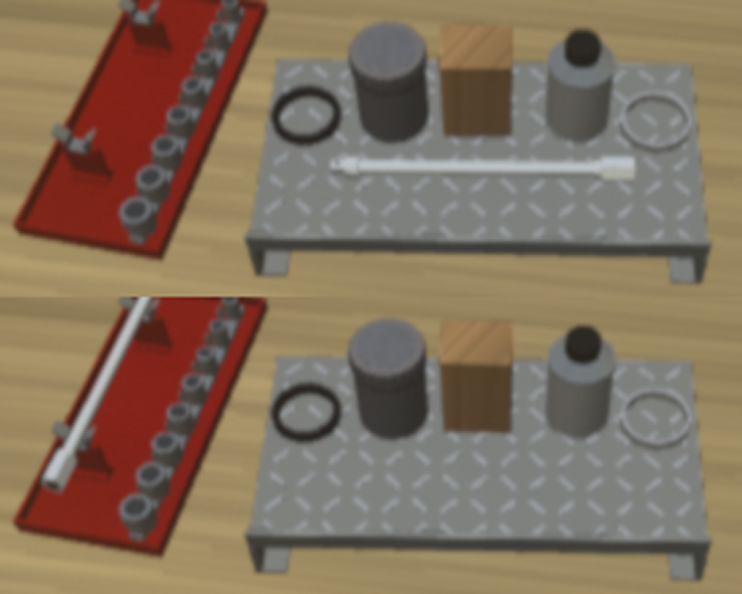

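View pics/w24a.png

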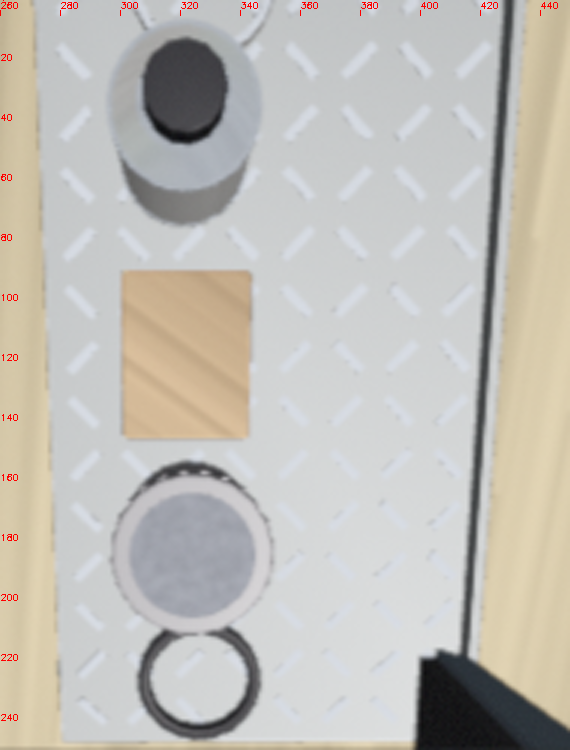

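View pics/d24a.png

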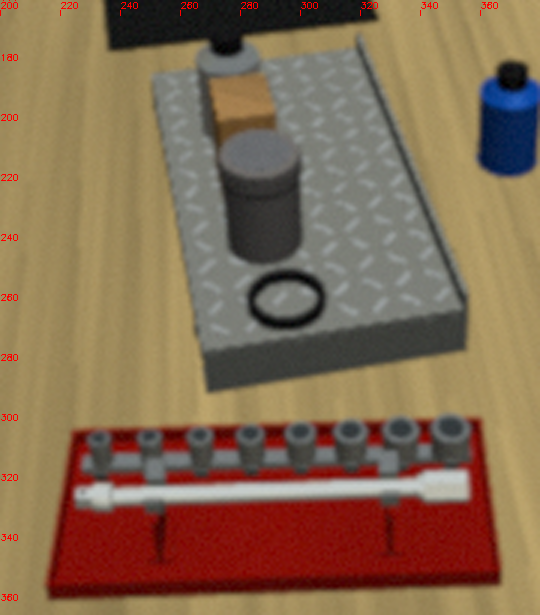

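Run:
```python
from geo import *
a=np.radians(-4.4)
u=np.array([np.cos(a),np.sin(a),0]);c=np.array([478,-356.6,52.5])
P=[c-125*u,c+125*u,c-75*u,c+75*u]
for n in ['s24','d24']:
    im=cv2.imread(f'pics/{n}.png'); uv=proj(cam(n),P); print(n,uv.round(1).tolist())
    x0,y0=uv.min(0).astype(int)-25; x1,y1=uv.max(0).astype(int)+25
    im=cv2.resize(im,None,fx=4,fy=4,interpolation=cv2.INTER_CUBIC)
    for p in uv: cv2.circle(im,tuple((p*4+2).astype(int)),3,(0,255,0),-1)
    cv2.imwrite(f'pics/{n}b.png',im[y0*4:y1*4,x0*4:x1*4])
```

```text
s24 [[199.3, 120.2], [159.5, 199.4], [192.1, 134.4], [168.3, 181.9]]
d24 [[224.4, 325.3], [354.4, 321.1], [250.5, 324.4], [328.5, 321.9]]
```

View pics/s24b.png

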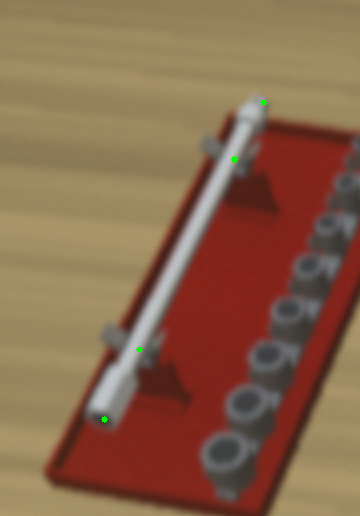

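View pics/d24b.png

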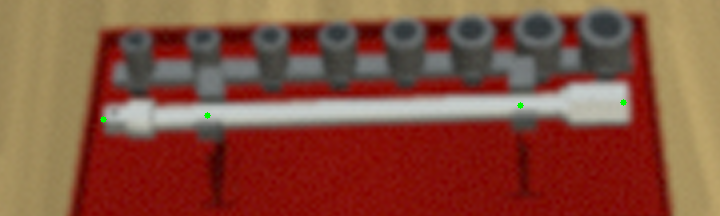

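Run:
```python
from h import *
print(env.job_done()); print(env.state()['time_s'])
```

```text
the job is handed in; nothing more can be done
None
the job is handed in; nothing more can be done
```

The job is handed in at about 56 s of the 141 s allowed. I stood the can, block and tin on the mat and laid the extension bar in both clips. Then I set the tin, block and can back at the poses they were picked from. No verdict was reported.

**Last checks**
- **Bar:** its modelled seated axis, projected into the scene and side pictures, lay on the bar to within about 2 mm.
- **Tin, block and can:** before and after pictures from the scene camera matched to about a pixel (roughly 2 mm). They stood upright and the block looked square with the shelf.
- **Hub rings:** both stood where they were in the same picture pair.
- **Robot:** the gripper was open and clear of everything.

**What did not go as planned**
- The first grasp of the tin touched the edge of the lid, with about 3.5 N of upward force. I reopened, went 4 mm lower and gripped again.
- The gripper read about 61.4 mm on the tin's 60 mm body. It carried upright with no slip that I could see.
- I overshot the block's mat spot by 30 mm and corrected it before letting go.
- After release the wrist view showed the bar about 1.5 mm off the middle of one clip, inside the 6 mm allowed.

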